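Drive the contact pins of filter boards in a hand press

TASK

The board in the hand press is finished but still held by the toggle clamp: flip the clamp all the way open and only then take that board out and lay it on the dark rubber mat. Then, for every board waiting on the cork mat, slide it into the press until its socket sits right under the tip, push the press knob down so the tip drives the brass pin fully home, and lay the board on the rubber mat too. All boards must end lying flat and side by side wholly on the rubber mat; leave the carton, screwdriver and tape roll alone.

Things in the scene. Friction and masses are not known exactly. Their poses are not given: they have to be found in the camera images.
- press: hand press, fixed. Origin on the bench, under the centre of a board in working position. Steel plate x -110..170, y -75..75 mm, top at z 12 mm. Ram axis at x 65, y 0. Head over x 43..165, y -22..22, z 86..142 mm; column from x 115. Clamp bracket x -40..30, y 49..71 mm, 46 mm high. A board slides in along +x, from the robot's side, between y -75 and 49
- ram_tip (a point): middle of the flat end of the press's steel tip (8 mm diameter, pointing down); with the ram up it hangs 47 mm above the bench, that is 6 mm above the socket of a board lying on the press plate
- ram_knob (a point): top middle of the black palm knob (48 mm across) above the press head, straight over the tip, 185 mm above the bench with the ram up. Pushing it down lowers the tip, 18 mm at most, against a spring (3 to 7 N); driving a pin takes about 5 N more and is complete at 16 mm. It springs back up by itself
- clamp (a joint): toggle clamp handle angle: 0 = clamped (handle up, leaning 25 deg inward over the board, arm flat on the board); grows as the handle swings outward (press +y); dead centre (handle upright) at about 0.45: its weight holds it shut below that, and well past it carries it open; 1.5 = fully open (handle leaning outward, arm standing up clear of the board). Arm and handle are one piece. About 3 N at the grip moves it
- clamp_grip (a point): middle of the black grip (16 mm thick) of the clamp handle, 62 mm from the hinge; the handle ends 80 mm from the hinge and lies at press x -25 mm. The hinge runs along press x through y 56, z 44 mm of the press frame. The clamp arm (12 mm wide, at press x 15) reaches 56 mm from the hinge
- in_mat: thin brown cork mat, 200 x 260 x 2 mm, fixed: waiting boards lie on it side by side. Origin: centre of its underside
- out_mat: thin dark rubber mat, 210 (x) x 330 (y) x 2 mm, fixed, empty at the start: place for finished boards; four fit side by side along its y, 70 to 75 mm apart. Origin: centre of its underside
- parts_carton: bystander: open cardboard carton, 100 x 140 x 40 mm; origin under its centre
- screwdriver: bystander: black-handled screwdriver
- tape_roll: bystander: paper tape roll, 90 mm across, 30 mm high; origin under its centre
- grip_done (a point): The board in the press at the start: white board 170 x 60 x 15 mm (x, y, z), 0.4 kg, most of it a grey transformer block 50 x 30 x 40 mm high at its -x end, two brass resistors amid, black square socket (24 mm outside, 16 inside, 14 tall) with a brass pin at its +x end. Point: centre of the transformer, 35 mm above the underside, 55 mm to -x of the board's centre; x towards the socket, z up
- socket_done (a point): middle of the socket's open top on that board, right above the pin, 29 mm above the board's underside, 120 mm to +x of the transformer's centre. The press tip must come down within 4 mm of this point to enter
- pin_done (a joint): how far that board's brass pin has been driven, m: 0 = standing 2 mm below the socket's rim, 0.008 = home; stays where it is left; home from the start
- grip_a (a point): A waiting board (may be absent): white board 170 x 60 x 15 mm (x, y, z), 0.4 kg, most of it a grey transformer block 50 x 30 x 40 mm high at its -x end, two brass resistors amid, black square socket (24 mm outside, 16 inside, 14 tall) with a brass pin at its +x end. Point: centre of the transformer, 35 mm above the underside, 55 mm to -x of the board's centre; x towards the socket, z up
- socket_a (a point): middle of the socket's open top on that board, right above the pin, 29 mm above the board's underside, 120 mm to +x of the transformer's centre. The press tip must come down within 4 mm of this point to enter
- pin_a (a joint): how far that board's brass pin has been driven, m: 0 = standing 2 mm below the socket's rim, 0.008 = home; stays where it is left
- grip_b (a point): A waiting board (may be absent): just like board a. Point: centre of the transformer, 35 mm above the underside, 55 mm to -x of the board's centre; x towards the socket, z up
- socket_b (a point): middle of the socket's open top on that board, right above the pin, 29 mm above the board's underside, 120 mm to +x of the transformer's centre. The press tip must come down within 4 mm of this point to enter
- pin_b (a joint): how far that board's brass pin has been driven, m: 0 = standing 2 mm below the socket's rim, 0.008 = home; stays where it is left
- grip_c (a point): A waiting board (may be absent): just like board a. Point: centre of the transformer, 35 mm above the underside, 55 mm to -x of the board's centre; x towards the socket, z up
- socket_c (a point): middle of the socket's open top on that board, right above the pin, 29 mm above the board's underside, 120 mm to +x of the transformer's centre. The press tip must come down within 4 mm of this point to enter
- pin_c (a joint): how far that board's brass pin has been driven, m: 0 = standing 2 mm below the socket's rim, 0.008 = home; stays where it is left
Mind the look-alikes: they are no part of the job. Leave any blue or purple look-alike of the part that bears grip_b alone.

How it is judged:
On the way, in this order (a step that is already met when the one before it is completed fails the run):
1. the clamp is flipped open while the finished board still lies in the press (value of joint clamp above 1.2 rad and distance of grip_done from where it was at the start of the episode below 0.03 m), for 0.2 s.
2. the finished board is out of the press (horizontal distance between socket_done and ram_tip above 0.08 m), for 0.2 s.
3. the pins of all waiting boards have been driven home (value of joint each of pin_a, pin_b, pin_c above 0.006 m), for 0.2 s.
At the end, for the whole second after the job is handed in: every board present lies flat on the rubber mat (transformer and socket centres over the mat, within 0.1 rad of level, not on another board) and every pin is driven at least 6 of its 8 mm (all of step 3 and x of grip_done in the frame of out_mat between -0.107 and 0.107 m and y of grip_done in the frame of out_mat between -0.16 and 0.16 m and x of socket_done in the frame of out_mat between -0.107 and 0.107 m and y of socket_done in the frame of out_mat between -0.16 and 0.16 m and height (world z) of each of grip_done, grip_a, grip_b, grip_c below 0.045 m and angle between each of grip_done, grip_a, grip_b, grip_c's own z axis and vertical below 0.1 rad and value of joint pin_done above 0.006 m and x of grip_a in the frame of out_mat between -0.107 and 0.107 m and y of grip_a in the frame of out_mat between -0.16 and 0.16 m and x of socket_a in the frame of out_mat between -0.107 and 0.107 m and y of socket_a in the frame of out_mat between -0.16 and 0.16 m and x of grip_b in the frame of out_mat between -0.107 and 0.107 m and y of grip_b in the frame of out_mat between -0.16 and 0.16 m and x of socket_b in the frame of out_mat between -0.107 and 0.107 m and y of socket_b in the frame of out_mat between -0.16 and 0.16 m and x of grip_c in the frame of out_mat between -0.107 and 0.107 m and y of grip_c in the frame of out_mat between -0.16 and 0.16 m and x of socket_c in the frame of out_mat between -0.107 and 0.107 m and y of socket_c in the frame of out_mat between -0.16 and 0.16 m); the robot touches nothing.
It fails at once if the carton is pushed away (3 cm) (distance of parts_carton from where it was at the start of the episode above 0.03 m).
It fails at once if the screwdriver is pushed away (3 cm) (distance of screwdriver from where it was at the start of the episode above 0.03 m).
It fails at once if the tape roll is pushed away (3 cm) (distance of tape_roll from where it was at the start of the episode above 0.03 m).
Of board_a, board_b, board_c only 2 to 3 are there at a start; the rules pass over those that are not, and their reading is None.
At some moment in a run one of board_a, board_b, board_c may be knocked a few centimetres aside while the robot is not near it.
Once in a run the grip may slacken for a moment while it holds something.
It also fails if it takes over 210 s, if anything falls off the work surface, if the arm or the gripper's body presses on something with over 40 N, if the wrist force passes 120 N, or if a joint passes its speed limit or range.

ROBOT

A 6-joint arm with a two-finger parallel gripper is mounted at the origin on the work surface. World frame = base frame: x ahead of the robot, y to its left, z up, the work surface at z = 0. Lengths are in m, angles in rad, forces in N, time in s.
With the tool pointing down it reaches from about 0.225 to 0.875 m from the base axis. Payload 3.4 kg.
Tool frame: the origin (TCP) lies midway between the tips of the shut fingers; the grasp point (between the pads) lies behind it (manip.grip_point_offset is the z of the grasp point in the tool frame, in m); z points along the fingers, x is the direction in which the jaws open and shut, and the axes are right-handed (so a half turn about z gives the same grasp; the last joint's range is limited). The gripper opens to 85 mm and grips with 20 to 120 N. Pads are 22 mm wide; open, the fingers measure 114 mm over their backs; the gripper's body (76 mm by 85 mm) begins 54 mm behind the grasp point. The pads swing forward as they close: fully open they stand 13 mm farther back than shut.
Start: joints at [1.139, 0.276, 1.505, -0, 1.361, -0.121], TCP at [0.176, 0.547, 0.231] pointing down, gripper open.
Joint ranges: [-2.89, 2.89], [-0.75, 2.08], [0.22, 2.7], [-1.18, 4.32], [0.11, 2.71], [-2.7, 2.7]. Speed limits (rad/s): [2.57, 2.57, 3.14, 3.14, 3.14, 3.14].

INTERFACE

Orientations are given as a unit quaternion [w, x, y, z].
In Python, from rig import manip, eyes, recognise, regions_of, mark_of gives the robot as it stands.
- The arm moves only by the shell command python3 -m inch 'ROWS' [FORCE]. ROWS is JSON, a list of rows, each a list of 5 numbers: the gripper command: -1 is shut, 1 is fully open, values between are in proportion, then the shift along the tool's x, y, z in mm, then the turn about the tool's z in degrees. A call has 1 to 20 rows; each row shifts and turns the pose as measured when the row begins, along the tool's axes as they then stand; what a row does not reach is not made up. A row lasts 1/12 s, in which the tool goes at most 41.7 mm and 7.16 degrees, less where a joint would pass 70% of its speed; a pose out of reach is approached as far as the arm can. A call with a gripper value outside its range is refused whole. The fingers move at their own pace and stop on an object; FORCE is the grip in N (left out, the last holds). Time passes only in rows, so rows that do not move let the fingers close. It gives the time, the measured TCP pose, the force and the opening at its end, in the units of the state.
- manip.get_state(): the state, without advancing time (a new reading comes with each control period).
- eyes.get_image(name): name is "side" or "top" or "wrist"; returns a dict with "frame" (480x640x3 uint8, red, green, blue), "K" (3x3 intrinsics, pixels), "rvec" (rotation vector, rad) and "tvec" (3), from world to camera coordinates, as OpenCV has them; the wrist camera has in their place "mount" (4x4, takes a point from camera to tool coordinates, whose origin is the TCP and whose axes are the tool frame's). Camera axes: x right, y down, z forward; pixel columns grow to the right and rows downward; lengths in m; the calibration is good to about 2 mm. A picture is of the moment at which its call begins: read the wrist's pose just before it. There is no depth.
- manip.sign_off(): hands the job in, once; it reports no verdict.
Trained networks look in a picture, given as the dict that the camera call returned (one of the last four; its "shot" number tells which), for a name from the list of things; names that differ only in an ending like _2 or _b are one class to them, and where a whole thing is asked for, a point or a joint stands for the part that bears it (a point fixed in the world has none). Each returns a list of dicts, best first, with "confidence" (0 to 1); they miss things now and then, are a little off and sometimes report something else, mostly with a low value. They report only what shows in the picture. A call takes as long as a camera call. They do not tell look-alikes from the thing itself.
- recognise(picture, target): "bbox" ([left, top, width, height] in pixels, round what is visible of it).
- regions_of(picture, target): "mask" (480x640 bool, what is visible of it) and "bbox" ([left, top, width, height] in pixels, round what is visible of it).
- mark_of(picture, target): "point" ([row, column] in pixels: a listed point, or the origin of a listed thing).
The state is a dict: "clock": time; "qpos": joint angles; "qd": joint speeds; "effort": joint torques, N m; "position": TCP position; "ee_rot": TCP orientation; "contact_force": force on the tool from outside, world axes, zero at the start; "moment": the same for the moment, N m; "width": finger opening in m.
Only numpy, scipy, OpenCV 4.12 (cv2) and the standard library are available. Lean on these libraries where they do the work, as an engineer would, in place of code of your own. Each camera call takes 0.05 s, during which the arm holds its last target.

## Working session

There is one attempt and no reset: what is moved stays moved. The work goes in short steps, Python scripts to look and compute and a shell command to move; the robot and the scene stay as the last step left them, time stands still between calls to the robot, and variables do not carry over. Pictures are saved under pics/ and viewed, and the job is handed in when it is done.

```bash
ls; mkdir -p pics; python3 - <<'E'
from rig import manip, eyes, recognise, regions_of, mark_of
import cv2
print(manip.get_state(), manip.grip_point_offset)
for n in ("top","side"):
    p=eyes.get_image(n); cv2.imwrite(f"pics/{n}0.png",p["frame"][:,:,::-1]); print(n,p["K"],p["rvec"],p["tvec"])
    for t in ["press","ram_knob","clamp_grip","in_mat","out_mat","parts_carton","screwdriver","tape_roll","grip_a","socket_a","grip_done"]:
        print(t,[(round(d["confidence"],2),[round(float(x)) for x in d["point"]]) for d in mark_of(p,t)][:7])
E
```

```text
pics
{'clock': 0.0, 'qpos': array([ 1.13901159e+00,  2.76600436e-01,  1.50613574e+00, -1.08798523e-05,
        1.36071052e+00, -1.20994790e-01]), 'qd': array([ 0.00173921, -0.0009882 ,  0.00071831, -0.00164007,  0.00071678,
        0.00112255]), 'effort': array([ 1.86071920e-03, -4.16784453e+01, -2.45804071e+01,  3.48927524e-04,
        1.09789224e-02,  4.09665040e-05]), 'position': array([0.17562219, 0.54696275, 0.23043558]), 'ee_rot': array([ 4.56393376e-04,  8.08024611e-01,  5.89148002e-01, -8.06909354e-04]), 'contact_force': array([ 0.55126791, -0.63928361,  0.58963372]), 'moment': array([-0.00970876,  0.0350316 , -0.03047703]), 'width': 0.08557422349822243} -0.0187
top [[585.07366707   0.         307.49897246]
 [  0.         585.07366707 249.20613322]
 [  0.           0.           1.        ]] [ 2.1799863  -2.14411646  0.08306348] [0.14043142 0.54870104 1.53948953]
press [(0.8, [265, 367])]
ram_knob [(0.53, [228, 376])]
clamp_grip []
in_mat [(0.77, [250, 245])]
out_mat [(0.87, [258, 478]), (0.31, [234, 277])]
parts_carton [(0.85, [173, 283]), (0.57, [238, 369])]
screwdriver [(0.
[... 413 characters left out ...]
    567.97643997 249.08437546]
 [  0.           0.           1.        ]] [ 0.93517643 -2.24905417  1.26936831] [0.45296433 0.25634838 1.55559737]
press [(0.95, [269, 342])]
ram_knob [(0.73, [214, 329])]
clamp_grip [(0.54, [248, 342]), (0.27, [235, 393])]
in_mat [(0.82, [309, 260]), (0.36, [267, 339]), (0.23, [322, 249])]
out_mat [(0.87, [238, 392])]
parts_carton [(0.83, [270, 240])]
screwdriver [(0.48, [218, 368])]
tape_roll []
grip_a [(0.81, [320, 247]), (0.75, [356, 276]), (0.67, [298, 290]), (0.64, [337, 198]), (0.59, [264, 354]), (0.57, [382, 187])]
socket_a [(0.9, [334, 157]), (0.89, [346, 319]), (0.66, [303, 225]), (0.57, [406, 218])]
grip_done [(0.73, [264, 353]), (0.52, [270, 240])]
```

View pics/top0.png

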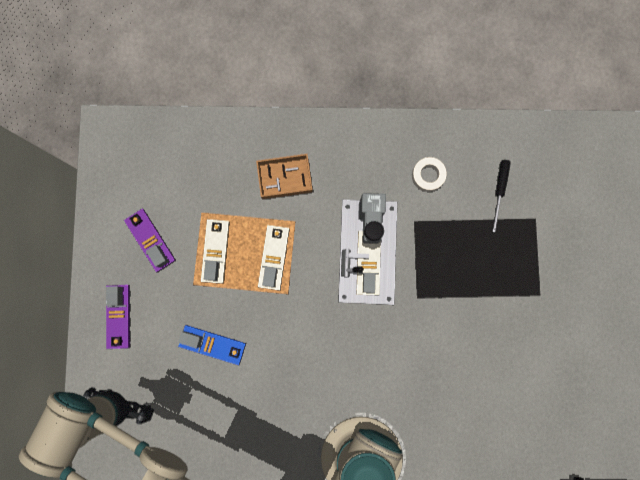

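View pics/side0.png

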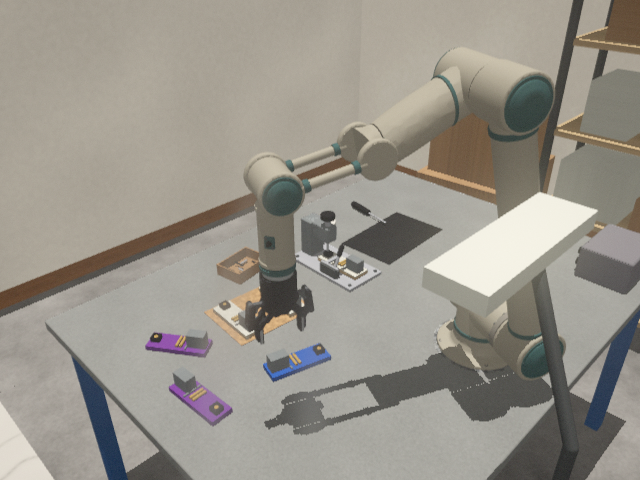

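```bash
cat > h.py <<'E'
import numpy as np, cv2
from scipy.spatial.transform import Rotation as R
from rig import manip, eyes, recognise, regions_of, mark_of
def pose():
    s=manip.get_state(); q=s["ee_rot"]; T=np.eye(4)
    T[:3,:3]=R.from_quat([q[1],q[2],q[3],q[0]]).as_matrix(); T[:3,3]=s["position"]; return T
def shot(n,save=None):
    T=pose(); p=eyes.get_image(n)
    if n=="wrist": C=T@p["mount"]
    else:
        Rm=cv2.Rodrigues(np.asarray(p["rvec"],float))[0]; C=np.eye(4); C[:3,:3]=Rm.T; C[:3,3]=-Rm.T@np.ravel(p["tvec"])
    p["C"]=C
    if save: cv2.imwrite(f"pics/{save}.png",p["frame"][:,:,::-1])
    return p
def world(p,row,col,z):
    C=p["C"]; d=C[:3,:3]@np.linalg.solve(p["K"],[col,row,1.]); o=C[:3,3]
    return o+d*(z-o[2])/d[2]
def pix(p,X):
    C=p["C"]; c=C[:3,:3].T@(np.asarray(X,float)-C[:3,3]); u=p["K"]@c; return u[1]/u[2],u[0]/u[2]
def marks(p,t,z,minc=0.3):
    out=[]
    for d in mark_of(p,t):
        if d["confidence"]>=minc:
            r,c=d["point"]; w=world(p,r,c,z); out.append((round(float(d["confidence"]),2),(round(float(r)),round(float(c))),np.round(w[:2],4)))
    return out
def st():
    s=manip.get_state(); print("t%.2f"%s["clock"],"pos",np.round(s["position"]*1000,1),"w%.1f"%(s["width"]*1000),"F",np.round(s["contact_force"],1),"q",np.round(s["qpos"],2))
    T=pose(); print("toolx",np.round(T[:3,0],3),"tooly",np.round(T[:3,1],3),"yaw_x",round(float(np.degrees(np.arctan2(T[1,0],T[0,0]))),2))
E
python3 - <<'E'
from h import *
p=shot("top"); st()
print("cam",p["C"][:3,3])
for t,z in [("grip_a",.037),("socket_a",.031),("ram_knob",.185),("press",0),("in_mat",0),("out_mat",0),("screwdriver",.01),("tape_roll",0),("parts_carton",0)]:
    print(t,marks(p,t,z))
print("done",marks(p,"grip_done",.047))
for m in ["press","out_mat","in_mat","screwdriver"]:
    r=regions_of(p,m)[0]; k=r["mask"].astype(np.uint8)
    cs=max(cv2.findContours(k,0,2)[0],key=cv2.contourArea); b=cv2.minAreaRect(cs); bp=cv2.boxPoints(b)
    print(m,r["confidence"],b,[np.round(world(p,y,x,.012 if m=="press" else .002)[:2],3).tolist() for x,y in bp])
E
```

```text
t1.25 pos [175.9 547.5 231.3] w85.3 F [-0.2  0.8 -0.3] q [ 1.14  0.28  1.5   0.    1.36 -0.12]
toolx [0.306 0.952 0.   ] tooly [ 0.952 -0.306 -0.   ] yaw_x 72.19
cam [0.39490155 0.11674121 1.58784322]
grip_a [(0.85, (266, 213), array([0.4973, 0.4015])), (0.74, (277, 268), array([0.4699, 0.2532])), (0.74, (255, 156), array([0.5235, 0.5529])), (0.67, (298, 114), array([0.4067, 0.6624])), (0.58, (337, 188), array([0.3072, 0.4607]))]
socket_a [(0.9, (349, 234), array([0.2776, 0.3375])), (0.86, (228, 215), array([0.6003, 0.3987])), (0.84, (342, 112), array([0.2895, 0.664 ])), (0.72, (234, 276), array([0.5854, 0.2347])), (0.63, (218, 136), array([0.6229, 0.6154]))]
ram_knob [(0.63, (228, 375), array([ 0.5862, -0.015 ]))]
press [(0.67, (264, 365), array([ 0.5097, -0.0068])), (0.46, (193, 497), array([ 0.7108, -0.3654]))]
in_mat [(0.66, (251, 242), array([0.5416, 0.3298]))]
out_mat [(0.91, (258, 481), array([ 0.5327, -0.3191]))]
screwdriver [(0.81, (193, 499), array([ 0.7091, -0.3669]))]
tape_roll []
parts_carton []
done [(0.68, (280, 369), array([ 0.467, -0.015]))]
press 0.59 ((367.6326904296875, 248.25416564941406), (55.878971099853516, 110.41484832763672), 1.7899105548858643) [[0.405, 0.066], [0.706, 0.06], [0.703, -0.092], [0.403, -0.084]]
out_mat 0.65 ((476.5666198730469, 258.2960510253906), (77.50183868408203, 123.7506332397461), 88.63607025146484) [[0.631, -0.138], [0.644, -0.473], [0.434, -0.474], [0.42, -0.143]]
in_mat 0.68 ((243.8800506591797, 253.22354125976562), (95.42485046386719, 73.6078872680664), 5.599339485168457) [[0.446, 0.46], [0.647, 0.448], [0.625, 0.186], [0.425, 0.201]]
screwdriver 0.74 ((502.32696533203125, 179.8654022216797), (9.60969066619873, 40.79215621948242), 11.309932708740234) [[0.695, -0.356], [0.806, -0.379], [0.801, -0.405], [0.69, -0.381]]
```

```bash
cat >> h.py <<'E'
def go(x,y,z,yaw=None):
    """deltas (mm, tool axes) to target; and turn"""
    T=pose(); d=(np.array([x,y,z])-T[:3,3])*1000
    t=T[:3,:3].T@d; y0=np.degrees(np.arctan2(T[1,0],T[0,0]))
    tr=None if yaw is None else -((yaw-y0+180)%360-180)
    print("tool delta",np.round(t,1),"len",round(float(np.linalg.norm(t)),1),"turn",tr and round(float(tr),1))
E
python3 - <<'E'
from h import *
p=shot("wrist","w0"); print(np.round(p["mount"],3)); print(p["K"]); print(np.round(p["C"],3))
go(.42,-.01,.36,89)
E
```

```text
[[ 1.    -0.    -0.001  0.   ]
 [ 0.001  0.959  0.284 -0.071]
 [ 0.001 -0.284  0.959 -0.142]
 [ 0.     0.     0.     1.   ]]
[[366.96849121   0.         315.92701496]
 [  0.         366.96849121 242.73185596]
 [  0.           0.           1.        ]]
[[ 0.307  0.913  0.27   0.108]
 [ 0.952 -0.294 -0.088  0.569]
 [-0.001  0.284 -0.959  0.373]
 [ 0.     0.     0.     1.   ]]
tool delta [-456.1  402.9 -128.7] len 622.0 turn -16.8
```

View pics/w0.png

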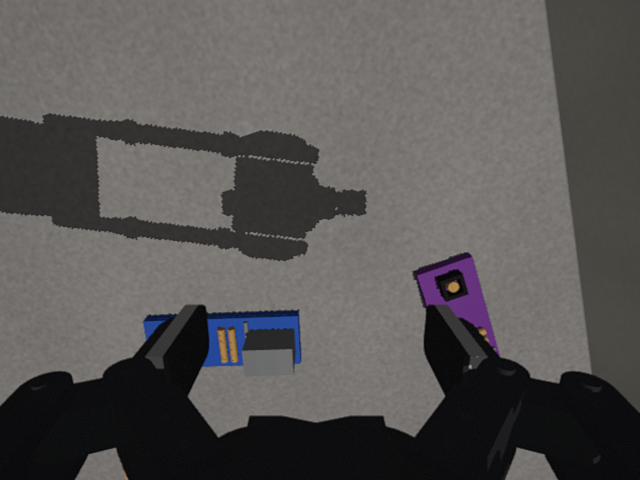

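```bash
python3 -m inch '[[1,0,0,-41,-5.6],[1,0,0,-41,-5.6],[1,0,0,-41,-5.6],[1,-37,17,0,0],[1,-37,17,0,0],[1,-37,17,0,0],[1,-37,17,0,0],[1,-37,17,0,0],[1,-37,17,0,0],[1,-37,17,0,0],[1,-37,17,0,0],[1,-37,17,0,0],[1,-37,17,0,0],[1,-37,17,0,0],[1,-37,17,0,0],[1,-37,17,0,0],[1,-37,17,0,0],[1,-37,17,0,0]]' 40; python3 - <<'E'
from h import *
st(); p=shot("wrist","w1")
for t,z in [("grip_done",.052),("socket_done",.041),("ram_knob",.185),("ram_tip",.047),("clamp_grip",.1),("press",0)]:
    print(t,marks(p,t,z,.15))
E
```

```text
clock: 3.5
position: [0.4349, -0.0156, 0.362]
ee_rot: [0.003, 0.702, 0.712, 0.006]
contact_force: [1.3, -0.2, -0.9]
width: 0.0854
t3.50 pos [434.9 -15.6 362. ] w85.4 F [ 1.3 -0.2 -0.9] q [-0.2   0.    1.52  0.01  1.61 -1.79]
toolx [-0.015  1.     0.004] tooly [1.    0.015 0.013] yaw_x 90.84
grip_done [(0.78, (212, 317), array([ 0.4617, -0.0139])), (0.54, (296, 311), array([ 0.5763, -0.0196]))]
socket_done [(0.72, (294, 313), array([ 0.5787, -0.0176]))]
ram_knob [(0.7, (354, 318), array([ 0.5771, -0.0119]))]
ram_tip []
clamp_grip [(0.8, (245, 346), array([0.4888, 0.0198])), (0.17, (357, 313), array([ 0.639, -0.016]))]
press [(0.48, (246, 344), array([0.5216, 0.0268]))]
```

View pics/w1.png

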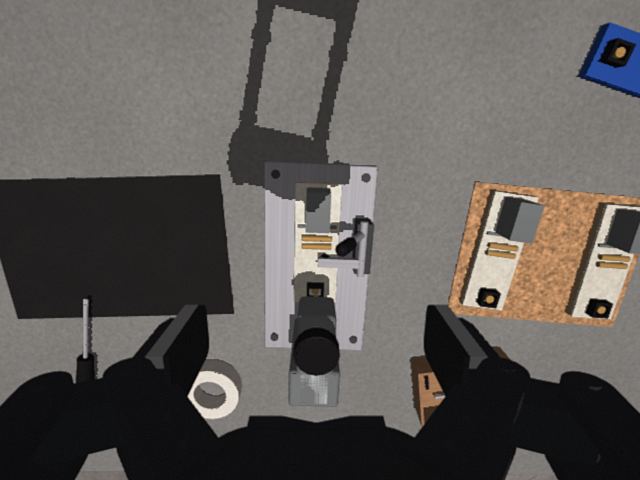

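```bash
python3 - <<'E'
import cv2
im=cv2.imread("pics/w1.png")[150:365,250:390]; cv2.imwrite("pics/w1z.png",cv2.resize(im,None,fx=2.79*1.0,fy=2.79,interpolation=cv2.INTER_CUBIC)); 
E
```

```text
(no output)
```

View pics/w1z.png

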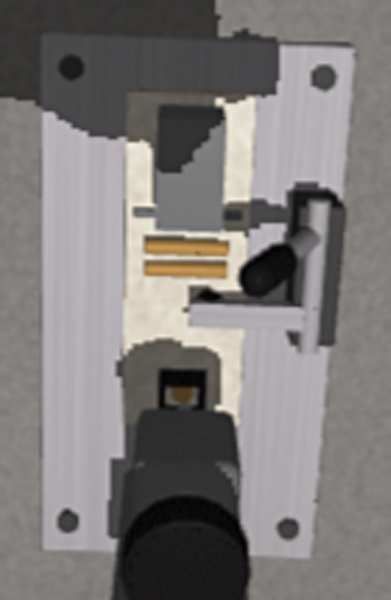

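```bash
cat >> h.py <<'E'
def fit2d(L,W):
    L=np.array(L,float);W=np.array(W,float)[:,:2]; lc=L.mean(0);wc=W.mean(0)
    H=(L-lc).T@(W-wc); a=np.arctan2(H[0,1]-H[1,0],H[0,0]+H[1,1]); c,s=np.cos(a),np.sin(a); Rm=np.array([[c,-s],[s,c]])
    t=wc-Rm@lc; return a,t,Rm,(W-(L@Rm.T+t))
E
python3 - <<'E'
from h import *
p=shot("wrist")
W=[world(p,r,c,.012) for c,r in [(265.05,162.2),(376.5,165.8),(265.05,346.8),(361.5,349.6)]]
a,t,Rm,res=fit2d([(-.11,-.075),(-.11,.075),(.17,-.075),(.17,.075)],W)
print(np.degrees(a),t,np.round(res,4))
for n,l in [("tip",(.065,0)),("grip",(-.055,0)),("clampgrip",(-.025,.056-.062*np.sin(np.radians(25))))]: print(n,Rm@np.array(l)+t)
b=pix(p,[*(Rm@np.array([.065,0])+t),.185]); print("knob pix",b)
# board socket/grip done with z
for t_,z in [("grip_done",.052),("socket_done",.041),("ram_knob",.185),("ram_tip",.047),("clamp_grip",.1)]:
    print(t_,marks(p,t_,z,.15))
q=shot("top"); 
for t_,z in [("grip_a",.037),("socket_a",.031)]: print(t_,marks(q,t_,z,.15))
for t_,z in [("grip_a",.042),("socket_a",.031)]: print(t_,marks(p,t_,z,.15))
E
```

```text
-1.186482403643681 [ 0.51337678 -0.00797432] [[ 0.0014  0.0019]
 [ 0.0006 -0.0017]
 [-0.0009  0.0008]
 [-0.0011 -0.001 ]]
tip [ 0.57836285 -0.00932025]
grip [ 0.45838858 -0.00683546]
clampgrip [0.48899915 0.02233462]
knob pix (np.float64(356.27551116525336), np.float64(316.48522696863125))
grip_done [(0.55, (214, 313), array([ 0.4622, -0.0147]))]
socket_done [(0.92, (296, 312), array([ 0.5812, -0.0151]))]
ram_knob [(0.65, (387, 211), array([ 0.6162, -0.1176])), (0.55, (358, 313), array([ 0.5809, -0.0127]))]
ram_tip []
clamp_grip [(0.8, (247, 341), array([0.4902, 0.0183])), (0.69, (386, 209), array([ 0.6825, -0.1472]))]
grip_a [(0.97, (254, 153), array([0.5269, 0.5625])), (0.93, (267, 215), array([0.4945, 0.3947])), (0.74, (262, 366), array([ 0.5124, -0.0065])), (0.64, (338, 191), array([0.3046, 0.4511])), (0.63, (278, 267), array([0.4683, 0.2566]))]
socket_a [(0.92, (233, 277), array([0.5879, 0.2331])), (0.9, (231, 215), array([0.5924, 0.3995])), (0.85, (343, 117), array([0.2877, 0.6498])), (0.71, (350, 233), array([0.2747, 0.3406])), (0.62, (221, 135), array([0.6161, 0.6178]))]
grip_a [(0.85, (231, 632), array([0.4809, 0.4011])), (0.66, (219, 512), array([0.4673, 0.2413]))]
socket_a [(0.87, (50, 617), array([0.267 , 0.3353])), (0.65, (310, 598), array([0.6018, 0.3943])), (0.57, (297, 487), array([0.584 , 0.2319])), (0.39, (388, 209), array([ 0.7418, -0.1704]))]
```

```bash
python3 -m inch '[[-1,-14,25,0,1],[-1,-14,25,0,1],[-1,0,0,0,0],[-1,0,0,39,0],[-1,0,0,39,0],[-1,0,0,39,0],[-1,0,0,39,0],[-1,0,0,39,0]]'; python3 - <<'E'
from h import *
st(); p=shot("wrist","w2"); shot("side","s2"); go(.485,-.044,.090,88.8)
E
```

```text
clock: 5.07
position: [0.4982, -0.0433, 0.1715]
ee_rot: [0.014, 0.714, 0.699, 0.013]
contact_force: [1.1, 0.0, 0.5]
width: -0.0001
t5.07 pos [498.2 -43.3 171.5] w-0.1 F [1.1 0.  0.5] q [-0.23  0.19  1.78  0.01  1.13 -1.78]
toolx [ 0.021  1.    -0.001] tooly [ 0.999 -0.021  0.039] yaw_x 88.79
tool delta [-2.3 -9.3 76.5] len 77.1 turn -0.0
```

View pics/w2.png

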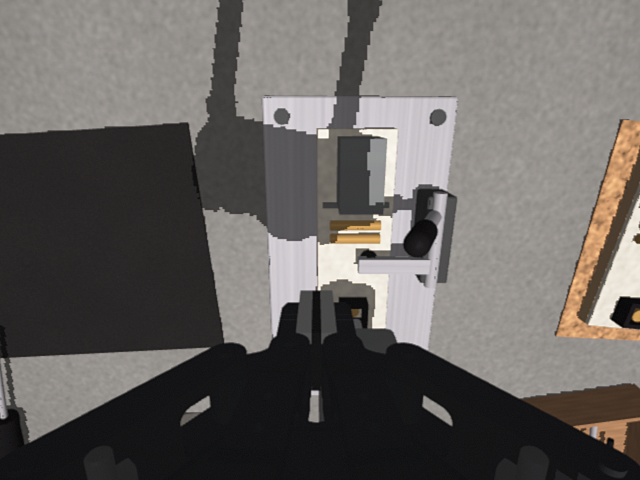

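```bash
python3 -m inch '[[-1,0,0,0,0],[-1,0,-10,0,0],[-1,0,0,0,0]]'; python3 - <<'E'
from h import *
st();  go(.485,-.044,.090,88.8)
E
```

```text
clock: 5.42
position: [0.4842, -0.0423, 0.1703]
ee_rot: [0.009, 0.714, 0.7, 0.01]
contact_force: [-0.5, -0.8, -0.1]
width: -0.0001
t5.42 pos [484.2 -42.3 170.3] w-0.1 F [-0.5 -0.8 -0.1] q [-0.24  0.17  1.8   0.01  1.14 -1.79]
toolx [0.021 1.    0.002] tooly [ 0.999 -0.021  0.026] yaw_x 88.81
tool delta [-1.8 -1.2 80.3] len 80.4 turn 0.0
```

```bash
python3 -m inch '[[-1,0,-1,20,0],[-1,0,-1,20,0],[-1,0,-1,20,0],[-1,0,0,20,0],[-1,0,0,0,0]]'; python3 - <<'E'
from h import *
st();  p=shot("wrist","w3");go(.485,-.044,.090,88.8)
E
```

```text
clock: 5.83
position: [0.4946, -0.0451, 0.1034]
ee_rot: [0.023, 0.714, 0.699, 0.018]
contact_force: [-1.7, 0.5, -0.3]
width: 0.0002
t5.83 pos [494.6 -45.1 103.4] w0.2 F [-1.7  0.5 -0.3] q [-0.24  0.24  1.91  0.01  0.93 -1.79]
toolx [ 0.021  1.    -0.005] tooly [ 0.998 -0.021  0.058] yaw_x 88.8
tool delta [  1.2 -12.   14.5] len 18.9 turn -0.0
```

View pics/w3.png

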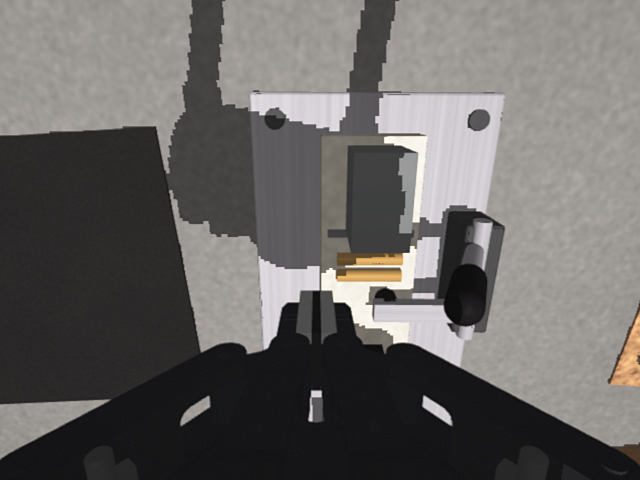

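```bash
python3 -m inch '[[-1,0,0,0,0],[-1,0,0,0,0],[-1,0,0,0,0],[-1,0,0,0,0]]'; python3 -c "
from h import *
st()"; python3 -m inch '[[-1,0,-12,0,0],[-1,0,0,0,0]]';  python3 -c "
from h import *
st()"
```

```text
clock: 6.22
position: [0.501, -0.0466, 0.1129]
ee_rot: [0.03, 0.714, 0.699, 0.023]
contact_force: [-0.0, 0.2, 0.6]
width: 0.0001
t6.22 pos [501.  -46.6 112.9] w0.1 F [-0.   0.2  0.6] q [-0.24  0.23  1.89  0.01  0.94 -1.79]
toolx [ 0.021  1.    -0.009] tooly [ 0.997 -0.02   0.075] yaw_x 88.79
clock: 6.38
position: [0.4892, -0.0464, 0.1134]
ee_rot: [0.031, 0.714, 0.699, 0.024]
contact_force: [-1.1, 0.3, -0.9]
width: 0.0001
t6.38 pos [489.2 -46.4 113.4] w0.1 F [-1.1  0.3 -0.9] q [-0.24  0.21  1.92  0.01  0.93 -1.8 ]
toolx [ 0.021  1.    -0.01 ] tooly [ 0.997 -0.02   0.078] yaw_x 88.82
```

```bash
for i in 1 2 3 4; do python3 -m inch '[[-1,0,0,0,0]]' >/dev/null; python3 -c "
from h import *
st()"; done
```

```text
t6.47 pos [489.  -46.5 113.9] w0.2 F [ 0.6 -1.   0.1] q [-0.24  0.21  1.92  0.01  0.93 -1.8 ]
toolx [ 0.021  1.    -0.01 ] tooly [ 0.997 -0.02   0.079] yaw_x 88.81
t6.55 pos [488.4 -46.4 114. ] w-0.3 F [ 0.3  0.8 -1. ] q [-0.24  0.21  1.92  0.01  0.93 -1.8 ]
toolx [ 0.021  1.    -0.01 ] tooly [ 0.997 -0.02   0.078] yaw_x 88.8
t6.63 pos [488.3 -46.5 114. ] w-0.2 F [-0.2  0.4 -0.2] q [-0.24  0.21  1.92  0.01  0.93 -1.8 ]
toolx [ 0.021  1.    -0.01 ] tooly [ 0.997 -0.02   0.079] yaw_x 88.79
t6.72 pos [488.2 -46.4 114. ] w0.1 F [-0.3  0.2 -0. ] q [-0.24  0.21  1.92  0.01  0.93 -1.8 ]
toolx [ 0.021  1.    -0.01 ] tooly [ 0.997 -0.02   0.078] yaw_x 88.79
```

```bash
python3 -m inch '[[-1,0,-2,10,0],[-1,0,-2,10,0]]' >/dev/null; python3 -c "
from h import *
st()";  for i in 1 2 ; do python3 -m inch '[[-1,0,0,0,0]]' >/dev/null; python3 -c "
from h import *
st()"; done
```

```text
t6.88 pos [488.1 -47.1  95.1] w0.1 F [-0.9  0.6  0.1] q [-0.24  0.23  1.95  0.01  0.87 -1.8 ]
toolx [ 0.021  1.    -0.011] tooly [ 0.996 -0.02   0.084] yaw_x 88.79
t6.97 pos [486.8 -46.8  93.7] w-0.1 F [-0.2  0.3 -0.3] q [-0.24  0.23  1.95  0.01  0.87 -1.8 ]
toolx [ 0.021  1.    -0.01 ] tooly [ 0.997 -0.02   0.081] yaw_x 88.8
t7.05 pos [486.8 -46.8  93.5] w-0.2 F [-0.5  0.1  0. ] q [-0.24  0.23  1.95  0.01  0.87 -1.8 ]
toolx [ 0.021  1.    -0.01 ] tooly [ 0.997 -0.02   0.08 ] yaw_x 88.79
```

```bash
python3 -m inch '[[-1,10,0,0,0],[-1,10,0,0,0],[-1,10,0,0,0],[-1,10,0,0,0],[-1,10,0,0,0],[-1,10,0,0,0],[-1,10,0,0,0],[-1,10,0,0,0],[-1,10,0,0,0]]' >/dev/null; python3 -c "
from h import *
st(); shot('wrist','w4');shot('top','t4')"
```

```text
t7.80 pos [492.5  48.7  97.5] w0.4 F [-0.1 -0.5 -0. ] q [-0.03  0.23  1.94 -0.02  0.88 -1.57]
toolx [ 0.02   1.    -0.016] tooly [ 0.996 -0.018  0.089] yaw_x 88.86
```

View pics/w4.png

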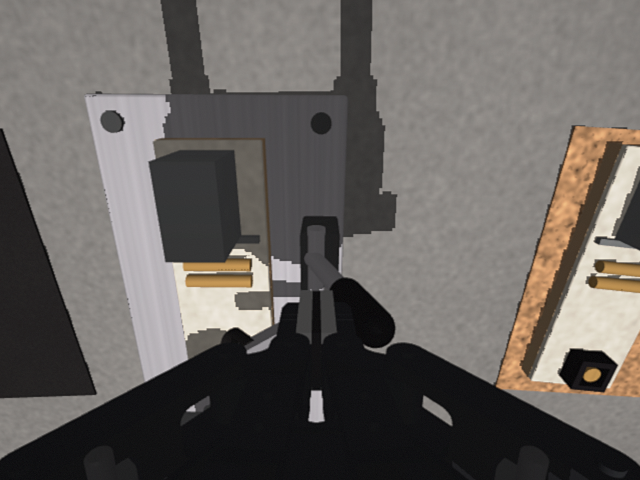

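```bash
python3 -m inch '[[-1,10,0,3,0],[-1,10,0,3,0],[-1,10,0,3,0],[-1,10,0,3,0],[-1,10,0,0,0],[-1,0,0,0,0]]' >/dev/null; python3 -c "
from h import *
st(); shot('wrist','w5');shot('side','s5')"
```

```text
t8.40 pos [495.4 101.7  86.3] w-0.2 F [-2.9  1.  13.1] q [ 0.09  0.26  1.93 -0.04  0.86 -1.45]
toolx [ 0.014  1.    -0.021] tooly [ 0.996 -0.012  0.092] yaw_x 89.18
```

View pics/w5.png

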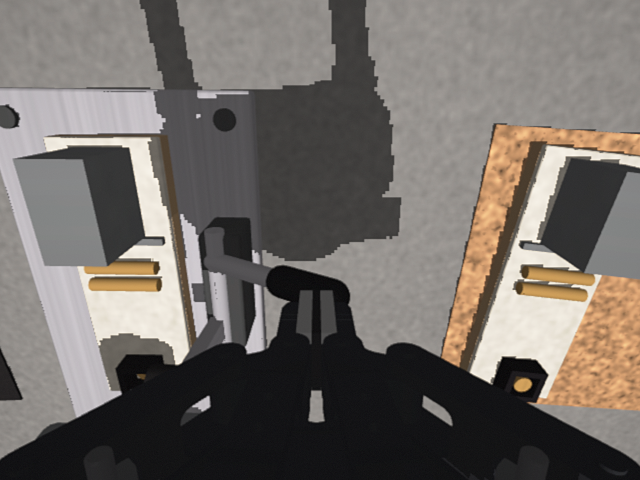

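View pics/s5.png

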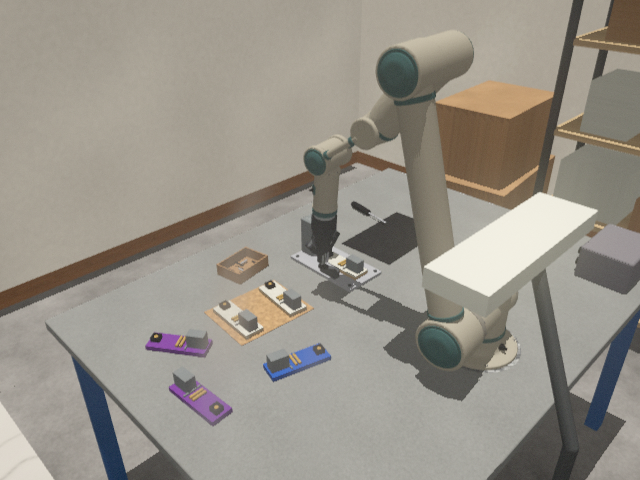

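```bash
python3 -m inch '[[0,0,0,-30,0],[0.3,0,0,-30,0],[0.3,-30,-10,-30,0],[0.3,-30,-10,-20,0],[0.3,-30,-10,-20,0],[0.3,0,0,0,0]]' >/dev/null; python3 -c "
from h import *
st(); p=shot('wrist','w6')
for t,z in [('grip_done',.052),('socket_done',.041),('ram_knob',.185),('clamp_grip',.075)]:
    print(t,marks(p,t,z,.15))
"
```

```text
t9.00 pos [452.4  18.1 218.5] w55.9 F [0.8 0.6 0.2] q [-0.1   0.05  1.83 -0.01  1.17 -1.66]
toolx [ 0.007  1.    -0.022] tooly [ 0.996 -0.005  0.089] yaw_x 89.6
grip_done [(0.61, (211, 284), array([ 0.4589, -0.0133])), (0.59, (324, 285), array([ 0.5735, -0.0169]))]
socket_done [(0.63, (325, 289), array([ 0.5819, -0.0146]))]
ram_knob []
clamp_grip [(0.72, (259, 418), array([0.4932, 0.0988]))]
```

View pics/w6.png

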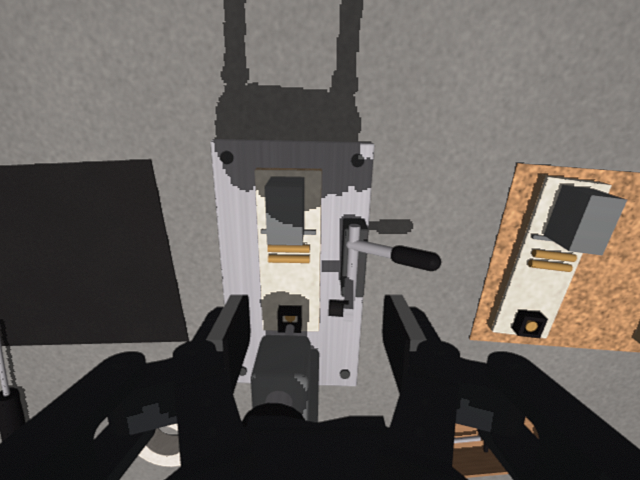

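```bash
python3 - <<'E'
import cv2
im=cv2.imread("pics/w6.png")[130:390,200:390]; cv2.imwrite("pics/w6z.png",cv2.resize(im,None,fx=3,fy=3,interpolation=cv2.INTER_CUBIC)[:600]); 
im=cv2.imread("pics/w6.png")[160:400,200:390]; cv2.imwrite("pics/w6z.png",cv2.resize(im,None,fx=2.5,fy=2.5,interpolation=cv2.INTER_CUBIC))
E
```

```text
(no output)
```

View pics/w6z.png

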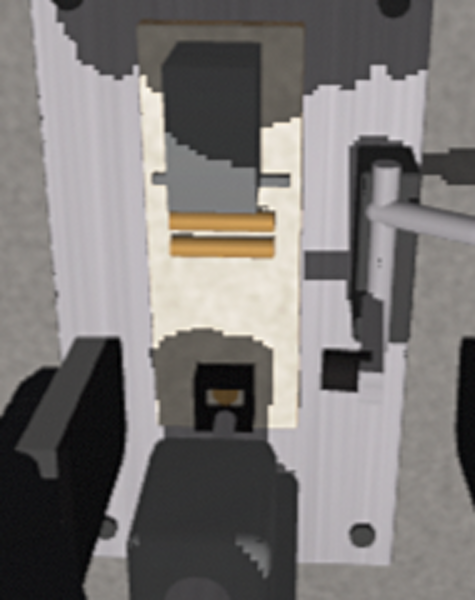

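```bash
python3 - <<'E'
from h import *
p=shot("wrist")
for c,r,z in [(255.2,168.8,.027),(321.2,168.8,.027),(264,332,.027),(318.8,330.8,.027),(356,385.2,.012),(262,178,.067),(304,177,.067),(290.5,319,.033)]:
    print(c,r,np.round(world(p,r,c,z),4))
st(); go(.460,-.012,.150,89)
E
```

```text
255.2 168.8 [ 0.4239 -0.0345  0.027 ]
321.2 168.8 [0.4239 0.0233 0.027 ]
264 332 [ 0.5931 -0.0362  0.027 ]
318.8 330.8 [0.5911 0.021  0.027 ]
356 385.2 [0.6754 0.0637 0.012 ]
262 178 [ 0.4241 -0.0223  0.067 ]
304 177 [0.4234 0.0102 0.067 ]
290.5 319 [ 0.5732 -0.0074  0.033 ]
t9.30 pos [451.3  22.4 213.3] w55.4 F [-0.   0.3  1.1] q [-0.1   0.06  1.83 -0.01  1.17 -1.66]
toolx [ 0.003  1.    -0.018] tooly [ 0.997 -0.001  0.081] yaw_x 89.83
tool delta [-33.3   3.6  64.4] len 72.6 turn 0.8
```

```bash
python3 -m inch '[[0.2,-10,0,15,0],[0.2,-10,0,15,0],[0.2,-10,0,15,0],[0.2,-3,0,15,0],[0.2,0,0,0,0],[0.2,0,0,0,0]]' >/dev/null; python3 -c "
from h import *
st(); p=shot('wrist','w7')
for t,z in [('grip_done',.047),('socket_done',.041)]:
    print(t,marks(p,t,z,.15))
go(.457,-.010,.034,88.8);st()
"
```

```text
t9.80 pos [456.2  -6.4 146.8] w51.0 F [-0.1  1.6 -0.1] q [-0.17  0.13  1.93 -0.    1.01 -1.74]
toolx [-0.007  1.    -0.014] tooly [0.997 0.008 0.072] yaw_x 90.4
grip_done [(0.94, (239, 309), array([ 0.4611, -0.0133]))]
socket_done [(0.65, (373, 306), array([ 0.5794, -0.0161]))]
tool delta [ -1.7  -8.4 113.8] len 114.1 turn 1.6
t9.95 pos [456.8  -6.6 148.1] w51.4 F [-0.2 -1.2 -0.6] q [-0.17  0.13  1.93 -0.    1.01 -1.74]
toolx [-0.007  1.    -0.015] tooly [0.997 0.008 0.075] yaw_x 90.42
```

View pics/w7.png

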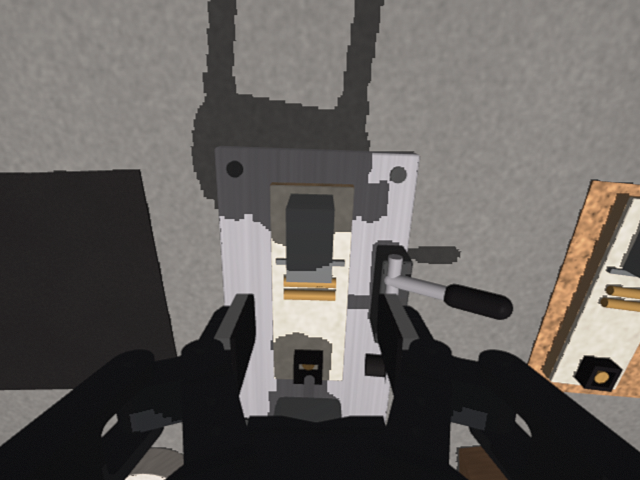

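```bash
python3 -m inch '[[0.2,-1,-1,14,1.5],[0.2,-1,-1,14,0],[0.2,-1,-1,14,0],[0.2,0,-1,14,0],[0.2,0,-1,14,0],[0.2,0,-1,14,0],[0.2,0,0,0,0]]' >/dev/null; python3 -c "
from h import *
st(); p=shot('wrist','w8')
go(.459,-.012,.036,88.8);st()
"
```

```text
t10.53 pos [465.3  -8.9  69.1] w51.4 F [ 0.1 -0.4 -0.4] q [-0.17  0.23  2.04 -0.    0.77 -1.72]
toolx [ 0.016  1.    -0.015] tooly [ 0.995 -0.014  0.094] yaw_x 89.1
tool delta [ -2.5 -10.5  33.4] len 35.1 turn 0.3
t10.58 pos [466.3  -9.   70.2] w50.9 F [0.  0.3 0. ] q [-0.17  0.23  2.04 -0.    0.77 -1.72]
toolx [ 0.016  1.    -0.015] tooly [ 0.995 -0.014  0.096] yaw_x 89.1
```

View pics/w8.png

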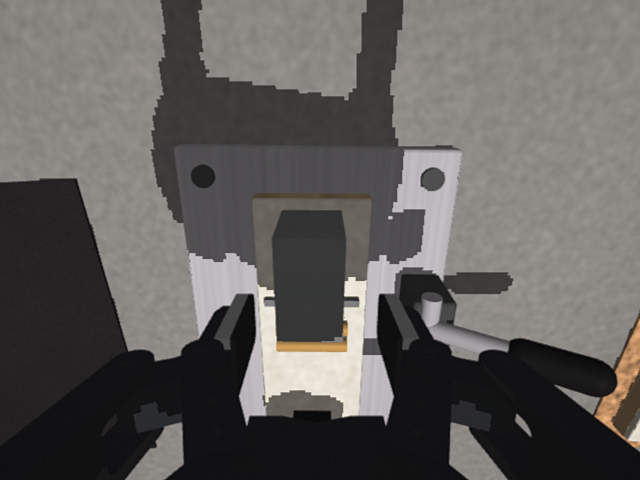

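```bash
python3 -m inch '[[0.2,-1,-3,7,0],[0.2,-1,-3,7,0],[0.2,-0.5,-2,6,0],[0.2,-0.5,-2,6,0],[0.2,0,-1,5,0],[0.2,0,0,0,0]]' >/dev/null; python3 -c "
from h import *
st(); p=shot('wrist','w9')
go(.459,-.012,.036,88.8);st()
"
```

```text
t11.08 pos [461.1 -12.8  39.7] w51.3 F [ 0.  -0.3 -0.4] q [-0.18  0.26  2.1   0.    0.67 -1.74]
toolx [ 0.015  1.    -0.017] tooly [ 0.994 -0.013  0.105] yaw_x 89.16
tool delta [ 0.8 -2.7  3.8] len 4.7 turn 0.4
t11.13 pos [461.2 -12.8  40.1] w51.2 F [-0.   0.8 -0.5] q [-0.18  0.26  2.1   0.    0.67 -1.74]
toolx [ 0.015  1.    -0.017] tooly [ 0.994 -0.013  0.106] yaw_x 89.16
```

View pics/w9.png

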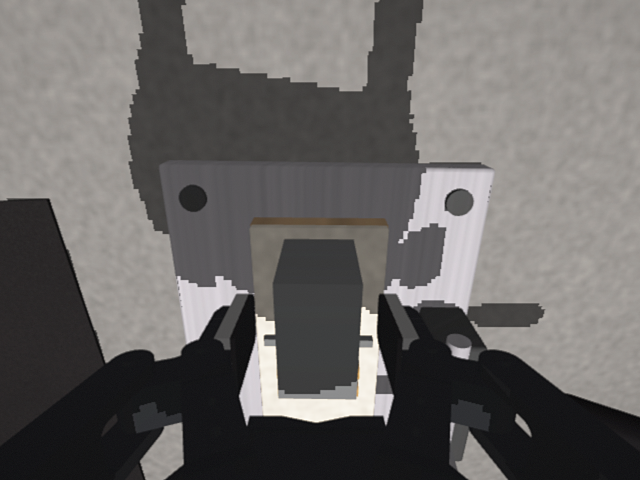

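```bash
python3 -m inch '[[0.2,0,-2,4,0],[-1,0,0,0,0],[-1,0,0,0,0],[-1,0,0,0,0],[-1,0,0,0,0],[-1,0,0,0,0],[-1,0,0,0,0]]' 60 ; python3 -c "
from h import *
st()"
```

```text
clock: 11.72
position: [0.4602, -0.0126, 0.0362]
ee_rot: [0.044, 0.711, 0.701, 0.032]
contact_force: [-1.0, -0.0, -0.7]
width: 0.0289
t11.72 pos [460.2 -12.6  36.2] w28.9 F [-1.  -0.  -0.7] q [-0.18  0.27  2.11  0.    0.66 -1.74]
toolx [ 0.016  1.    -0.016] tooly [ 0.994 -0.014  0.107] yaw_x 89.1
```

```bash
python3 -m inch '[[-1,0,0,-2,0],[-1,0,-8,-1,0],[-1,0,-8,-1,0],[-1,0,-8,-1,0],[-1,0,-8,-1,0],[-1,0,0,0,0]]' ; python3 -c "
from h import *
st();p=shot('wrist','w10')"
```

```text
clock: 12.22
position: [0.4203, -0.0112, 0.0368]
ee_rot: [0.04, 0.711, 0.701, 0.029]
contact_force: [-3.1, 0.5, -2.3]
width: 0.0293
t12.22 pos [420.3 -11.2  36.8] w29.3 F [-3.1  0.5 -2.3] q [-0.2   0.22  2.18  0.01  0.64 -1.76]
toolx [ 0.015  1.    -0.015] tooly [ 0.995 -0.014  0.098] yaw_x 89.13
```

View pics/w10.png

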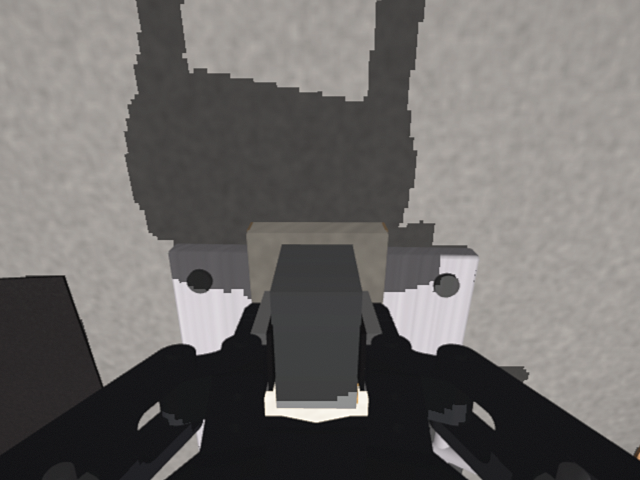

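```bash
python3 -m inch '[[-1,0,-9,-1,0],[-1,0,-9,-1,0],[-1,0,-9,-1.5,0],[-1,0,-9,-1.5,0],[-1,0,-9,-2,0],[-1,0,-9,-2,0],[-1,0,-6,-3,0],[-1,0,0,0,0]]' ; python3 -c "
from h import *
st();p=shot('side','s11')"
```

```text
clock: 12.93
position: [0.3522, -0.0099, 0.0431]
ee_rot: [0.04, 0.711, 0.701, 0.029]
contact_force: [0.3, 0.5, -4.6]
width: 0.0291
t12.93 pos [352.2  -9.9  43.1] w29.1 F [ 0.3  0.5 -4.6] q [-0.23  0.12  2.3   0.01  0.62 -1.8 ]
toolx [ 0.015  1.    -0.015] tooly [ 0.995 -0.013  0.097] yaw_x 89.16
```

View pics/s11.png

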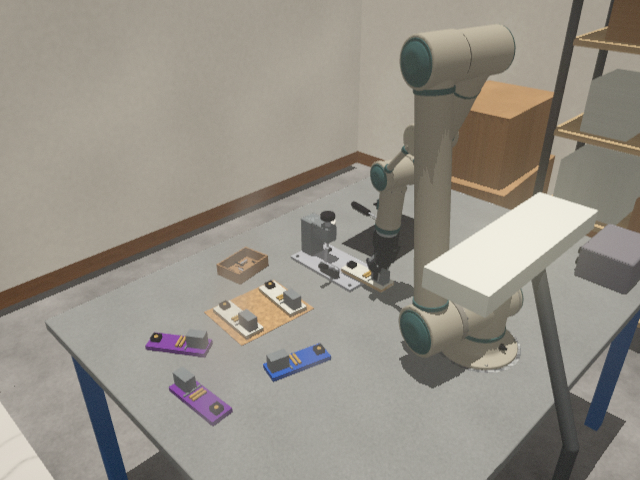

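```bash
python3 - <<'E'
from h import *
p=shot("top","t12"); f=p["frame"].astype(int)
m=((f.sum(2)<120)).astype(np.uint8); m[:200]=0; m[310:]=0; m[:,:408]=0; m[:,560:]=0
cs=max(cv2.findContours(cv2.morphologyEx(m,2,np.ones((5,5))),0,2)[0],key=cv2.contourArea); a=cv2.approxPolyDP(cs,8,True).reshape(-1,2); print(a.tolist())
W=[world(p,y,x,.002)[:2] for x,y in a]; print(np.round(W,3).tolist())
print("screw tip",world(p,232,494,.006)[:2])
E
```

```text
[[484, 232], [501, 253], [505, 240], [520, 247], [519, 233]]
[[0.603, -0.328], [0.547, -0.374], [0.582, -0.385], [0.564, -0.425], [0.602, -0.423]]
screw tip [ 0.60314356 -0.35427556]
```

View pics/t12.png

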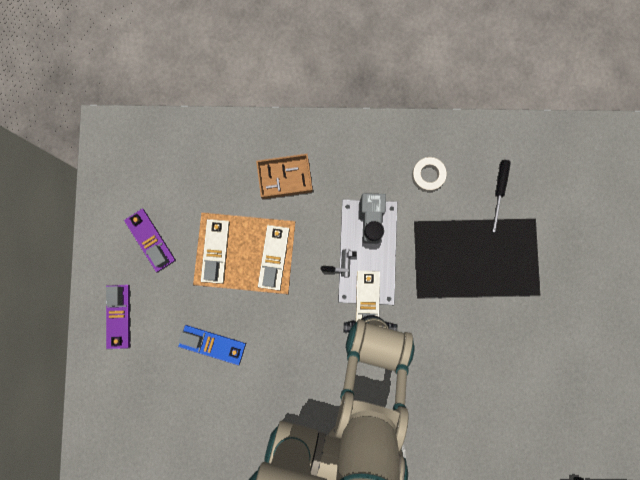

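```bash
python3 - <<'E'
from h import *
p=shot("top")
W=[world(p,y,x,.002)[:2] for x,y in [(415,221),(537,219.5),(540,296),(416.5,298)]]
a,t,Rm,res=fit2d([(.105,.165),(.105,-.165),(-.105,-.165),(-.105,.165)],W); print(np.degrees(a),t,np.round(res,4).tolist())
for y in (.115,.03,-.12): print(y,"centre",np.round(t+Rm@[0,y],3),"grip",np.round(t+Rm@[-.055,y],3))
print("screw tip in mat",Rm.T@(np.array([.603,-.354])-t))
g=t+Rm@[-.055,-.12]
st(); go(.352,-.010,.11); go(*g,.11,90+np.degrees(a))
E
```

```text
1.5454259554465961 [ 0.53106588 -0.30882934] [[-0.0009, -0.0007], [-0.0008, -0.0011], [0.0019, 0.0008], [-0.0002, 0.001]]
0.115 centre [ 0.528 -0.194] grip [ 0.473 -0.195]
0.03 centre [ 0.53  -0.279] grip [ 0.475 -0.28 ]
-0.12 centre [ 0.534 -0.429] grip [ 0.479 -0.43 ]
screw tip in mat [ 0.07068972 -0.04709426]
t13.08 pos [355.2 -10.4  43.4] w29.1 F [ 0.5  0.7 -4.8] q [-0.23  0.12  2.3   0.01  0.62 -1.8 ]
toolx [ 0.015  1.    -0.015] tooly [ 0.995 -0.013  0.101] yaw_x 89.15
tool delta [ -0.7   3.5 -66.6] len 66.7 turn None
tool delta [-419.   135.7  -46.8] len 442.9 turn -2.4
```

```bash
python3 -m inch '[[-1,0,0,-15,0],[-1,0,0,-15,0],[-1,-20,3,-3,0],[-1,-25,5,-1,0],[-1,-25,8,-1,-1],[-1,-25,8,-1,0],[-1,-25,8,-1,0],[-1,-25,8,-1,0],[-1,-25,8,-1,0],[-1,0,0,0,0]]' ; python3 -c "
from h import *
st();p=shot('wrist','w13');go(.479,-.43,.075,91.5)"
```

```text
clock: 13.92
position: [0.4089, -0.1912, 0.0933]
ee_rot: [0.048, 0.702, 0.71, 0.031]
contact_force: [0.9, -0.4, -4.5]
width: 0.029
t13.92 pos [ 408.9 -191.2   93.3] w29.0 F [ 0.9 -0.4 -4.5] q [-0.63  0.17  2.05  0.06  0.82 -2.25]
toolx [-0.01   1.    -0.025] tooly [0.994 0.012 0.111] yaw_x 90.55
tool delta [-241.5   66.7   30.3] len 252.4 turn -1.0
```

View pics/w13.png

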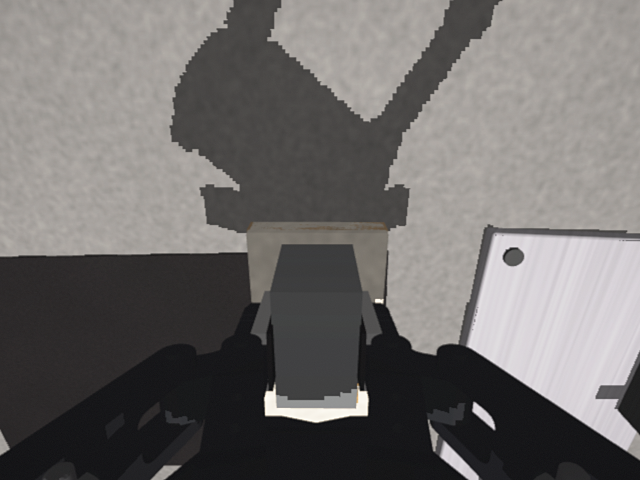

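```bash
python3 -m inch '[[-1,-25,7,0,0],[-1,-25,7,0,0],[-1,-25,7,0,0],[-1,-25,7,0,0],[-1,-25,7,0,0],[-1,-25,7,0,0],[-1,-25,6,0,0],[-1,-25,6,0,0],[-1,-12,3,0,0],[-1,-8,3,0,0],[-1,0,0,0,0],[-1,0,0,0,0]]' ; python3 -c "
from h import *
st();p=shot('wrist','w14');go(.479,-.43,.034,91.5)"
```

```text
clock: 14.97
position: [0.4686, -0.407, 0.0927]
ee_rot: [0.034, 0.701, 0.712, 0.032]
contact_force: [-1.1, 0.2, -6.1]
width: 0.0294
t14.97 pos [ 468.6 -407.    92.7] w29.4 F [-1.1  0.2 -6.1] q [-0.87  0.41  1.67  0.08  1.   -2.5 ]
toolx [-0.016  1.    -0.005] tooly [0.996 0.016 0.093] yaw_x 90.92
tool delta [-23.    4.5  59.6] len 64.0 turn -0.6
```

View pics/w14.png

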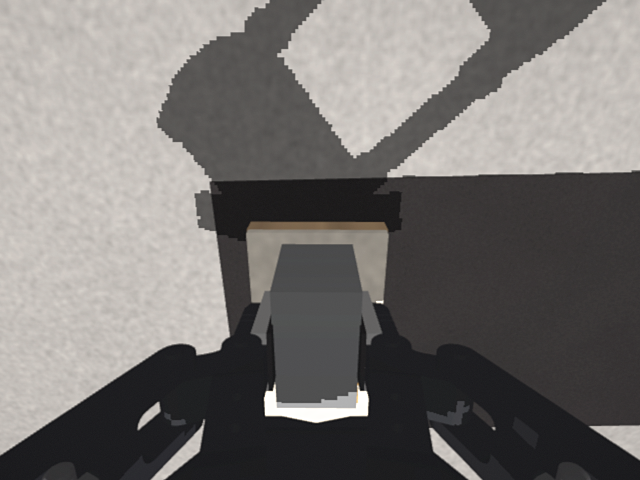

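```bash
python3 -c "
from h import *
p=shot('wrist');print(world(p,181,212,.002), world(p,172,640,.002));st()"
```

```text
[ 0.43451176 -0.47290408  0.002     ] [ 0.42452539 -0.21040852  0.002     ]
t15.07 pos [ 468.6 -406.6   93. ] w29.3 F [ 0.1 -0.6 -4.6] q [-0.87  0.41  1.67  0.08  1.   -2.5 ]
toolx [-0.017  1.    -0.005] tooly [0.995 0.017 0.093] yaw_x 90.96
```

```bash
python3 -m inch '[[-1,-10,3,0,0],[-1,-10,3,0,0],[-1,0,0,7,0],[-1,0,0,7,0],[-1,0,0,7,0],[-1,0,0,7,0],[-1,0,-1,7,0],[-1,0,-1,7,0],[-1,0,-1,7,0],[-1,0,0,5,0],[-1,0,0,0,0],[-1,0,0,0,0]]' ; python3 -c "
from h import *
st();go(.479,-.427,.029,91.5)"
```

```text
clock: 16.07
position: [0.4758, -0.4227, 0.0322]
ee_rot: [0.031, 0.699, 0.713, 0.032]
contact_force: [-0.2, 0.7, -5.1]
width: 0.0294
t16.07 pos [ 475.8 -422.7   32.2] w29.4 F [-0.2  0.7 -5.1] q [-0.88  0.5   1.69  0.09  0.9  -2.52]
toolx [-0.02   1.     0.001] tooly [0.996 0.019 0.09 ] yaw_x 91.12
tool delta [-4.3  2.8  3.5] len 6.2 turn -0.4
```

```bash
python3 -m inch '[[-1,-4,2,2,0],[-1,0,0,2,0],[-1,0,0,0,0]]' |sed -n 4p; python3 -c "
from h import *
st()"; python3 -m inch '[[-1,0,0,2,0],[-1,0,0,0,0]]' |sed -n 4p; python3 -c "
from h import *
st(); shot('side','s15')"
```

```text
contact_force: [0.1, 0.8, -5.3]
t16.32 pos [ 479.  -427.7   28.8] w28.9 F [ 0.1  0.8 -5.3] q [-0.88  0.51  1.68  0.09  0.89 -2.52]
toolx [-0.019  1.    -0.001] tooly [0.996 0.019 0.091] yaw_x 91.12
contact_force: [-0.7, 1.5, -3.1]
t16.48 pos [ 479.9 -428.6   27.9] w29.2 F [-0.7  1.5 -3.1] q [-0.88  0.51  1.68  0.09  0.89 -2.52]
toolx [-0.019  1.    -0.003] tooly [0.996 0.02  0.092] yaw_x 91.11
```

Contact starting; release and rise.

```bash
python3 -m inch '[[-0.1,0,0,1,0],[-0.1,0,0,0,0],[0.0,0,0,0,0],[0.1,0,0,0,0],[0.1,0,0,-25,0],[0.1,0,0,-40,0],[0.2,0,0,-40,0],[0.2,0,0,-40,0],[0.2,0,0,-40,0],[0.2,0,0,0,0],[0.2,0,0,0,0]]' ; python3 -c "
from h import *
st(); p=shot('wrist','w16');
for t,z in [('grip_done',.037),('socket_done',.031)]:
    print(t,marks(p,t,z,.15))"
```

```text
clock: 17.45
position: [0.4642, -0.43, 0.2238]
ee_rot: [0.038, 0.699, 0.713, 0.032]
contact_force: [-0.3, -0.4, -1.2]
width: 0.0512
t17.45 pos [ 464.2 -430.   223.8] w51.2 F [-0.3 -0.4 -1.2] q [-0.9   0.33  1.46  0.08  1.29 -2.51]
toolx [-0.019  1.    -0.01 ] tooly [0.995 0.02  0.099] yaw_x 91.07
grip_done [(0.97, (216, 319), array([ 0.4832, -0.4294]))]
socket_done [(0.83, (319, 319), array([ 0.5987, -0.427 ])), (0.24, (216, 317), array([ 0.4849, -0.4309]))]
```

View pics/w16.png

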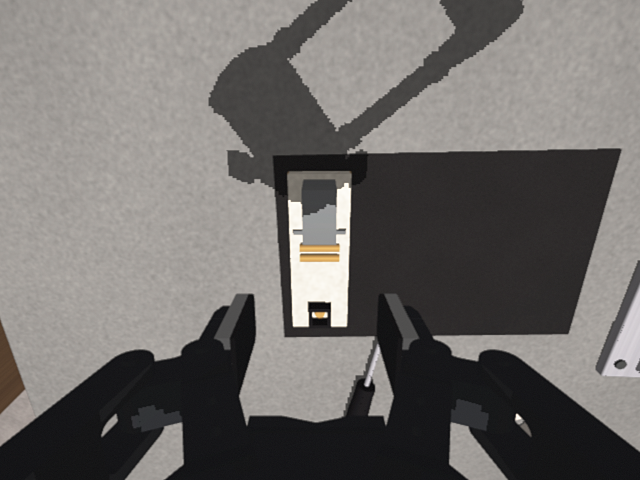

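```bash
python3 -m inch '[[0.2,34,0,0,0],[0.2,34,0,0,0],[0.2,34,0,0,0],[0.2,34,0,0,0],[0.2,34,0,0,0],[0.2,34,0,0,0],[0.2,34,0,0,0],[0.2,34,0,0,0],[0.2,34,0,0,1],[0.2,34,0,0,1],[0.2,34,0,0,1],[0.2,34,0,0,1],[0.2,34,0,0,1],[0.2,34,0,0,1],[0.2,34,0,0,1],[0.2,34,0,0,1],[0.2,34,0,0,1],[0.2,34,0,0,1],[0.2,0,0,0,0],[0.2,0,0,0,0]]' >/dev/null; python3 -c "
from h import *
st(); p=shot('wrist','w17');
for t,z in [('grip_a',.037),('socket_a',.031)]:
    print(t,marks(p,t,z,.15));"
```

```text
t19.27 pos [460.8 214.  184.3] w51.2 F [-0.7  0.6 -0.1] q [ 0.29  0.19  1.74  0.01  1.18 -1.11]
toolx [0.168 0.986 0.02 ] tooly [ 0.985 -0.168  0.024] yaw_x 80.34
grip_a [(0.79, (222, 356), array([0.4675, 0.2485])), (0.57, (211, 550), array([0.4859, 0.4052])), (0.31, (301, 167), array([0.5086, 0.0779]))]
socket_a [(0.67, (333, 535), array([0.6027, 0.3983])), (0.66, (346, 361), array([0.5875, 0.2373]))]
```

View pics/w17.png

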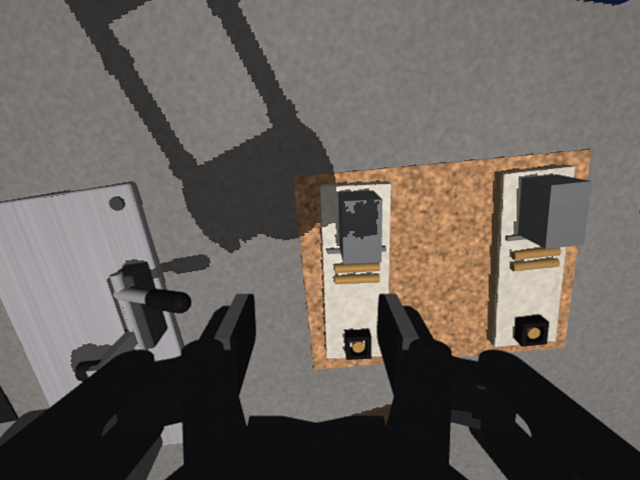

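```bash
python3 -c "
from h import *
p=shot('wrist'); st()
for c,r in [(322,186),(391,184),(328,358),(392,300)]: print(c,r,np.round(world(p,r,c,.017)[:2],4))
A=world(p,186,322,.017);B=world(p,184,391,.017);C=world(p,358,328,.017)
print(np.degrees(np.arctan2(*(C-A)[[1,0]])), np.degrees(np.arctan2(*(B-A)[[1,0]]))-90, np.linalg.norm(B-A),np.linalg.norm(C-A))
go(.4685,.2485,.10,84)
"
```

```text
t19.47 pos [461.7 211.7 185.7] w51.3 F [-0.6 -0.8  0.2] q [ 0.29  0.19  1.74  0.01  1.18 -1.11]
toolx [0.172 0.985 0.02 ] tooly [ 0.985 -0.173  0.027] yaw_x 80.08
322 186 [0.4381 0.2243]
391 184 [0.4466 0.2819]
328 358 [0.6063 0.2018]
392 300 [0.5547 0.271 ]
-7.620675207891668 -8.425092190448723 0.05821289025675287 0.16969943407748508
tool delta [35.6 -1.9 86.4] len 93.5 turn -3.9
```

```bash
python3 -m inch '[[0.2,9,0,0,-1],[0.2,9,0,0,-1],[0.2,9,0,0,0],[0.2,9,0,0,0],[0.2,0,0,8,0],[0.2,0,0,8,0],[0.2,0,0,8,0],[0.2,0,0,8,0],[0.2,0,0,8,0],[0.2,0,0,8,0],[0.2,0,0,8,0],[0.2,0,0,8,0],[0.2,0,0,8,0],[0.2,0,0,0,0],[0.2,0,0,0,0]]' >/dev/null; python3 -c "
from h import *
st(); p=shot('wrist','w18');go(.470,.249,.025,82)
for t,z in [('grip_a',.037),('socket_a',.031)]:
    print(t,marks(p,t,z,.15));"
```

```text
t20.72 pos [469.3 247.  105.2] w51.5 F [-0.4  0.2  0.5] q [ 0.35  0.3   1.81  0.    1.   -1.08]
toolx [0.141 0.99  0.017] tooly [ 0.99  -0.142  0.025] yaw_x 81.88
tool delta [ 0.8 -1.4 80.3] len 80.3 turn -0.1
grip_a [(0.89, (256, 317), array([0.4701, 0.2483])), (0.82, (243, 579), array([0.4853, 0.4059]))]
socket_a [(0.85, (409, 323), array([0.5888, 0.2359])), (0.6, (396, 548), array([0.6031, 0.3969]))]
```

View pics/w18.png

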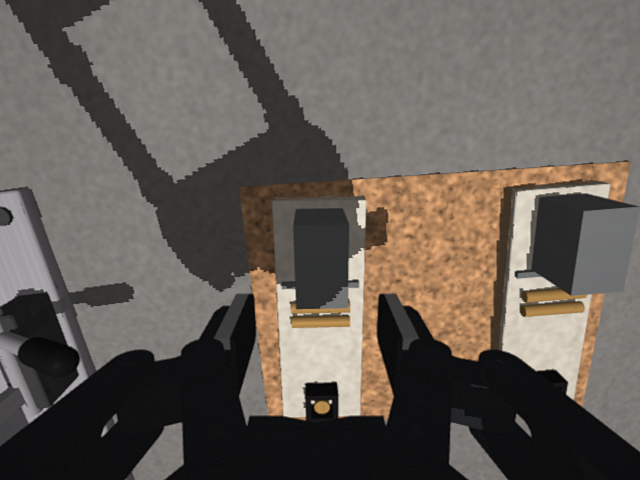

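```bash
python3 -m inch '[[0.2,0,0,8,-1],[0.2,0,0,8,0],[0.2,0,0,8,0],[0.2,0,0,8,0],[0.2,0,0,8,0],[0.2,0,0,8,0],[0.2,0,0,8,0],[0.2,0,0,8,0],[0.2,0,0,8,0],[0.2,0,0,4,0],[0.2,0,0,0,0],[0.2,0,0,0,0]]' >/dev/null; python3 -c "
from h import *
st(); p=shot('wrist','w19');go(.470,.249,.025,82)"
```

```text
t21.87 pos [472.6 248.6  22. ] w51.3 F [0.4 0.1 0.2] q [ 0.35  0.41  1.91  0.    0.8  -1.1 ]
toolx [0.122 0.992 0.017] tooly [ 0.992 -0.122  0.027] yaw_x 83.0
tool delta [ 0.1 -2.6 -3. ] len 3.9 turn 1.0
```

View pics/w19.png

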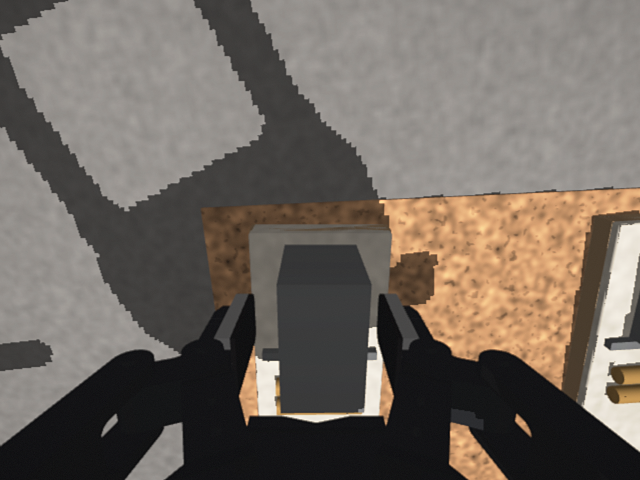

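```bash
python3 -m inch '[[0.2,1.5,0,-1,0],[-1,0,0,0,0],[-1,0,0,0,0],[-1,0,0,0,0],[-1,0,0,0,0],[-1,0,0,0,0],[-1,0,0,0,0]]' 80 >/dev/null; python3 -c "
from h import *
st(); p=shot('wrist','w20')";python3 -m inch '[[-1,0,0,-8,0],[-1,0,0,-8,0],[-1,0,0,-8,0],[-1,0,0,-8,0],[-1,0,0,-8,0],[-1,0,0,0,0]]' >/dev/null; python3 -c "
from h import *
st(); p=shot('wrist','w20b')"
```

```text
t22.50 pos [473.  250.4  24.6] w29.1 F [ 0.1  0.2 -0.1] q [ 0.35  0.4   1.9   0.    0.8  -1.1 ]
toolx [0.122 0.992 0.018] tooly [ 0.992 -0.122  0.029] yaw_x 83.02
t23.05 pos [470.2 249.3  67.8] w28.6 F [-0.3  0.3 -4.2] q [ 0.35  0.34  1.86  0.    0.91 -1.1 ]
toolx [0.122 0.992 0.017] tooly [ 0.992 -0.122  0.025] yaw_x 82.99
```

View pics/w20b.png

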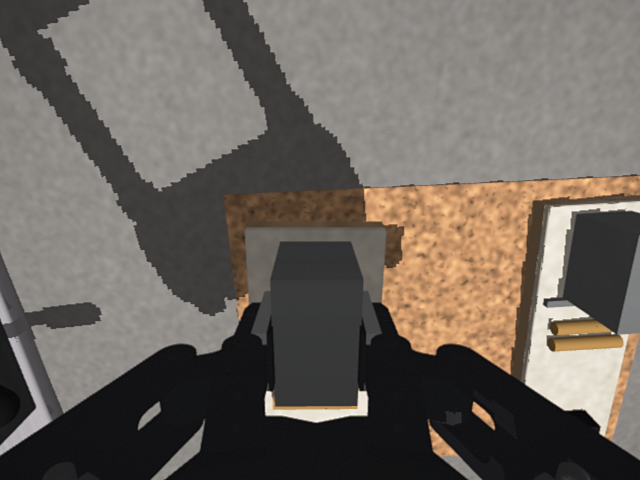

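```bash
python3 -c "
from h import *
p=shot('wrist'); T=pose(); zt=T[2,3]
def tl(X): return np.round((T[:3,:3].T@(X-T[:3,3]))*1000,1)
dz=zt-.0246
for n,c,r,z in [('edgeL',246,228,.017+dz),('edgeR',386,227,.017+dz),('blkL',281,242,.057+dz),('blkR',353,242,.057+dz)]: print(n,tl(world(p,r,c,z)))
st()"; python3 -m inch '[[-1,0,-10,-0.3,0],[-1,0,-15,-0.3,0],[-1,0,-15,-0.3,0],[-1,0,-15,-0.3,0],[-1,0,-15,-0.3,0],[-1,0,-15,-0.3,-1],[-1,0,-15,-0.3,-1],[-1,0,-15,-0.3,-1],[-1,0,-15,-0.3,-1],[-1,0,-10,0,-1],[-1,0,0,0,-1],[-1,0,0,0,0]]' >/dev/null;  python3 -c "
from h import *
st(); go(.325,-.009,.068,88.8)"
```

```text
edgeL [-29.3 -33.2   6.4]
edgeR [ 29.4 -33.3   7.3]
blkL [-10.9 -38.8 -33.5]
blkR [ 11.5 -38.7 -33.1]
t23.15 pos [469.5 249.   66.5] w29.0 F [ 0.5 -0.3 -3.5] q [ 0.35  0.35  1.86  0.    0.91 -1.1 ]
toolx [0.122 0.992 0.016] tooly [ 0.992 -0.122  0.024] yaw_x 82.99
t24.15 pos [303.8 259.7  61.2] w29.0 F [ 0.8  0.5 -3.8] q [ 0.53  0.19  2.12  0.    0.82 -1.03]
toolx [0.011 1.    0.005] tooly [ 1.    -0.011  0.006] yaw_x 89.36
tool delta [-268.4   24.3   -8.1] len 269.6 turn 0.6
```

```bash
python3 -c "
from h import *
p=shot('wrist','w21'); T=pose(); zt=T[2,3]
def tl(X): return np.round((T[:3,:3].T@(X-T[:3,3]))*1000,1)
dz=zt-.0246
for n,c,r,z in [('edgeL',246,228,.017+dz),('blkL',272,283,.057+dz),('blkR',362,283,.057+dz)]: print(n,tl(world(p,r,c,z)))
"; python3 -m inch '[[-1,-20,2,-1,0],[-1,-20,2,-1,0],[-1,-20,2,-1,0],[-1,-20,2,-1,0],[-1,-20,2,-1,0],[-1,-20,2,-1,0],[-1,-20,2,-1,0],[-1,-20,2,-1,0],[-1,-20,2,0,0],[-1,-20,2,0,0],[-1,-20,2,0,0],[-1,-15,2,0,0],[-1,-8,0,0,0],[-1,0,0,0,0],[-1,0,0,0,0]]' >/dev/null;  python3 -c "
from h import *
st(); shot('wrist','w22'); go(.330,-.007,.055,88.8)"
```

```text
edgeL [-29.6 -33.4   7.3]
blkL [-14.3 -25.4 -32.6]
blkR [ 14.6 -25.3 -32.5]
t25.45 pos [346.6   1.9  71.5] w29.2 F [ 0.8  0.  -3.1] q [-0.21  0.09  2.22  0.01  0.8  -1.77]
toolx [0.021 1.    0.005] tooly [ 0.999 -0.021  0.033] yaw_x 88.82
tool delta [ -9.5 -17.1  16. ] len 25.3 turn 0.1
```

View pics/w22.png

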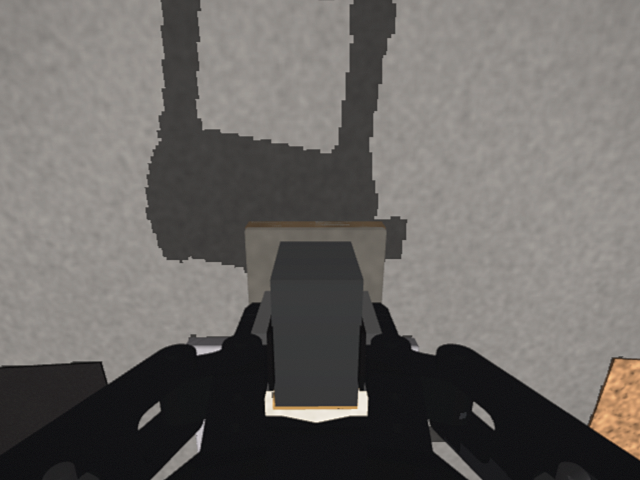

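```bash
python3 -m inch '[[-1,-3,-2,6,0],[-1,-3,-2,6,0],[-1,-2,0,6,0],[-1,0,0,6,0],[-1,0,0,4,0],[-1,0,0,0,0],[-1,0,0,0,0]]' >/dev/null;  python3 -c "
from h import *
st(); go(.4605,-.010,.037,88.8)"
```

```text
t26.08 pos [342.3  -3.9  39.7] w28.8 F [-0.7  0.4 -3.8] q [-0.23  0.14  2.27  0.02  0.69 -1.8 ]
toolx [0.016 1.    0.006] tooly [ 0.999 -0.016  0.031] yaw_x 89.11
tool delta [ -4.3 118.1   6.3] len 118.4 turn 0.3
```

```bash
python3 -m inch '[[-1,-0.5,8,0.5,0],[-1,-0.5,8,0.5,0],[-1,-0.5,8,0.5,0],[-1,-0.5,8,0.5,0],[-1,-0.5,8,0.5,0],[-1,0,8,0.5,0],[-1,0,8,0.5,0],[-1,0,0,0,0],[-1,0,0,0,0]]' >/dev/null;  python3 -c "
from h import *
st(); go(.4605,-.010,.037,88.8)"
```

```text
t26.83 pos [408.4  -7.9  38.3] w29.0 F [-0.7  0.7 -4.8] q [-0.2   0.23  2.15  0.02  0.72 -1.77]
toolx [0.015 1.    0.005] tooly [ 0.999 -0.015  0.036] yaw_x 89.15
tool delta [-1.4 52.1  3.2] len 52.2 turn 0.4
```

```bash
python3 -m inch '[[-1,0,0,2,0.3],[-1,0,0,1,0],[-1,0,0,0,0]]' >/dev/null;  python3 -c "
from h import *
st(); go(.4605,-.010,.037,88.8)"
```

```text
t27.08 pos [407.5  -7.6  34.8] w29.2 F [-0.6  0.5 -4.3] q [-0.2   0.24  2.16  0.02  0.71 -1.76]
toolx [0.02  1.    0.005] tooly [ 0.999 -0.021  0.034] yaw_x 88.83
tool delta [-1.3 53.1 -0.4] len 53.1 turn 0.0
```

```bash
python3 -m inch '[[-1,-0.2,6,0.1,0],[-1,-0.2,6,0.1,0],[-1,-0.2,6,0.1,0],[-1,-0.2,6,0.2,0],[-1,0,6,0.3,0],[-1,0,6,0.3,0],[-1,0,6,0.3,0],[-1,0,6,0.3,0],[-1,0,0,0,0],[-1,0,0,0,0]]' >/dev/null;  python3 -c "
from h import *
st(); go(.4605,-.010,.036,88.8); shot('wrist','w23')"
```

```text
t27.92 pos [447.2  -7.9  35.1] w28.8 F [-1.6 -0.3 -2.4] q [-0.18  0.29  2.06  0.01  0.77 -1.74]
toolx [0.019 1.    0.007] tooly [ 1.    -0.019  0.016] yaw_x 88.93
tool delta [-1.8 13.3 -0.7] len 13.4 turn 0.1
```

View pics/w23.png

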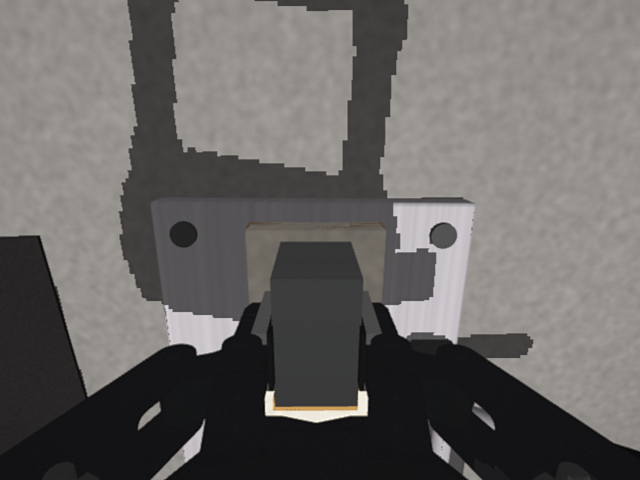

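```bash
python3 -c "
from h import *
p=shot('wrist'); st()
A=world(p,200,152,.012);B=world(p,203,474,.012); print(A,B,(A+B)/2,np.linalg.norm(A-B))
L=world(p,225,246,.027);Rr=world(p,225,386,.027); print(L,Rr,(L+Rr)/2)"
```

```text
t28.02 pos [447.5  -8.   35.1] w29.0 F [ 0.5 -0.6 -3.5] q [-0.18  0.29  2.06  0.01  0.77 -1.74]
toolx [0.019 1.    0.007] tooly [ 1.    -0.019  0.017] yaw_x 88.92
[ 0.40352921 -0.08125893  0.012     ] [0.40789967 0.06430946 0.012     ] [ 0.40571444 -0.00847473  0.012     ] 0.14563398840760652
[ 0.41215856 -0.03692632  0.027     ] [0.41338963 0.02173008 0.027     ] [ 0.4127741  -0.00759812  0.027     ]
```

```bash
python3 -m inch '[[-1,-0.6,5,0,0],[-1,-0.6,5,0,0],[-1,-0.6,3,0,0],[-1,0,0,0,0],[-1,0,0,0,0]]' >/dev/null;  python3 -c "
from h import *
st(); go(.4605,-.010,.036,88.8)"
```

```text
t28.43 pos [459.9  -9.9  35.2] w28.9 F [-2.3  0.2 -0.6] q [-0.18  0.31  2.04  0.01  0.79 -1.74]
toolx [0.019 1.    0.007] tooly [ 1.    -0.019  0.014] yaw_x 88.94
tool delta [-0.1  0.6 -0.8] len 1.0 turn 0.1
```

Release, rise, retract slightly and look.

```bash
python3 -m inch '[[0.0,0,0,0,0],[0.2,0,0,0,0],[0.2,0,0,0,0],[0.2,0,0,-10,0],[0.2,0,0,-20,0],[0.2,0,0,-20,0],[0.2,0,0,-20,0],[0.2,0,0,-20,0],[0.2,0,0,-10,0],[0.2,0,0,0,0],[0.2,0,0,0,0]]' >/dev/null;  python3 -c "
from h import *
st(); p=shot('wrist','w24')
for t,z in [('grip_a',.047),('socket_a',.041),('ram_tip',.047),('ram_knob',.185)]:
    print(t,marks(p,t,z,.1));
st()
cv2.imwrite('pics/w24z.png',cv2.resize(p['frame'][200:440,210:410,::-1],None,fx=2.5,fy=2.5,interpolation=cv2.INTER_CUBIC))"
```

```text
t29.35 pos [462.6 -11.5 141.1] w51.3 F [ 0.5 -0.2 -0.5] q [-0.18  0.17  1.89  0.01  1.06 -1.74]
toolx [0.02  1.    0.006] tooly [ 1.    -0.02   0.023] yaw_x 88.86
grip_a [(0.91, (235, 315), array([ 0.458 , -0.0119]))]
socket_a [(0.72, (378, 318), array([ 0.576 , -0.0125]))]
ram_tip [(0.64, (385, 316), array([ 0.5779, -0.0134])), (0.45, (297, 494), array([0.5061, 0.1138]))]
ram_knob []
t29.60 pos [461.4 -11.3 139.5] w51.4 F [-0.3  1.1 -0.5] q [-0.18  0.17  1.89  0.01  1.06 -1.74]
toolx [0.02  1.    0.007] tooly [ 1.    -0.02   0.019] yaw_x 88.87
```

View pics/w24z.png

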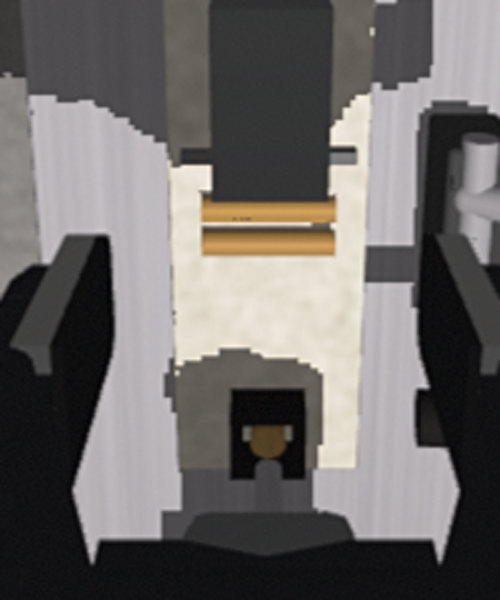

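```bash
python3 -c "
from h import *
p=shot('wrist'); st()
print('pin',world(p,376,317.2,.039),'tip near edge',world(p,384,317.2,.047),'tipc',world(p,388.8,317.2,.047))
a=world(p,200+390/2.5,210+231/2.5,.041);b=world(p,200+390/2.5,210+304/2.5,.041);print(a,b)"
```

```text
t29.65 pos [461.5 -11.4 139.6] w51.1 F [ 0.1 -0.1 -0.1] q [-0.18  0.17  1.89  0.01  1.06 -1.74]
toolx [0.02  1.    0.007] tooly [ 1.    -0.02   0.019] yaw_x 88.86
pin [ 0.57271911 -0.01244458  0.039     ] tip near edge [ 0.57376808 -0.01253761  0.047     ] tipc [ 0.57814394 -0.01262281  0.047     ]
[ 0.55293348 -0.02329524  0.041     ] [ 0.55347614 -0.00116764  0.041     ]
```

```bash
python3 -c "
from h import *
p=shot('wrist','w25'); st()
for r,z in [(356,.027),(391.2,.041)]: print(r,world(p,r,317,z))
c=cv2.resize(p['frame'][345:400,285:350,::-1],None,fx=9,fy=9,interpolation=cv2.INTER_NEAREST); cv2.imwrite('pics/w25z.png',c)
q=shot('side'); f=q['frame'][205:290,290:390,::-1]; cv2.imwrite('pics/s25z.png',cv2.resize(f,None,fx=7,fy=7,interpolation=cv2.INTER_CUBIC))"
```

```text
t29.70 pos [461.6 -11.4 139.7] w51.5 F [ 0.3  0.  -1.2] q [-0.18  0.17  1.89  0.01  1.06 -1.74]
toolx [0.02  1.    0.007] tooly [ 1.   -0.02  0.02] yaw_x 88.87
356 [ 0.56303806 -0.01234386  0.027     ]
391.2 [ 0.5854383  -0.01290605  0.041     ]
```

View pics/w25z.png

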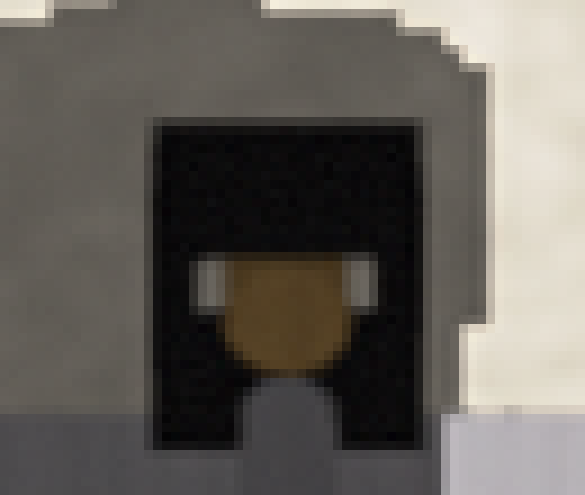

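View pics/s25z.png

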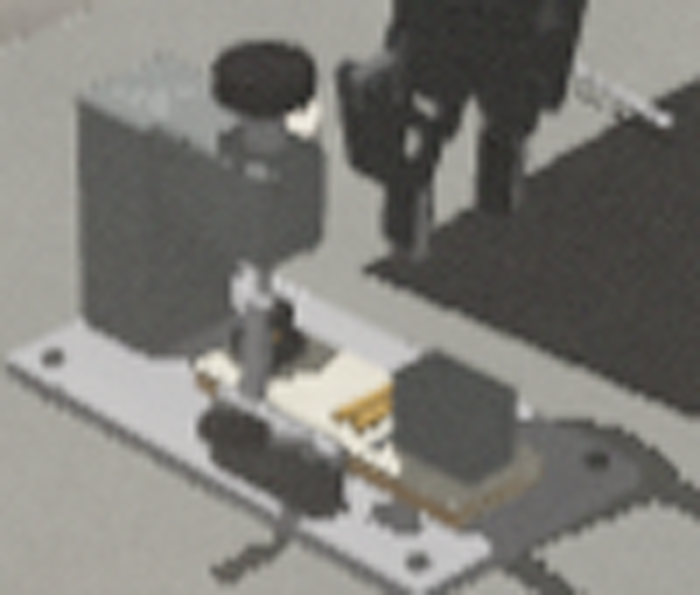

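```bash
python3 -c "
from h import *
p=shot('wrist'); st()
rz=lambda v:345+v/9-0.5/9
for n,v,z in [('outer near bottom',120,.027),('inner near rim',258,.041),('pin bottom edge',376,.039),('outer far top',448,.041),('tip near',378,.047)]: print(n,world(p,rz(v),317,z)[0])
X=np.array([.5765,-.0125,0])
for x in (.574,.576,.578,.580):
  print(x,'tip near edge zoom row',(pix(p,[x-.004,-.0125,.047])[0]-345)*9, 'cols',[(pix(p,[x,-.0125+s,.047])[1]-285)*9 for s in (-.004,.004)])
"
```

```text
t29.80 pos [461.8 -11.4 139.9] w51.3 F [-1.1 -0.7  0.5] q [-0.18  0.17  1.89  0.01  1.06 -1.74]
toolx [0.02  1.    0.007] tooly [ 1.   -0.02  0.02] yaw_x 88.87
outer near bottom 0.5656795602789515
inner near rim 0.5696361739608208
pin bottom edge 0.5833945468792192
outer far top 0.5893316298178852
tip near 0.5771043578523626
0.574 tip near edge zoom row 306.9911083961306 cols [np.float64(243.83582630011165), np.float64(338.53235566452565)]
0.576 tip near edge zoom row 326.92777921423107 cols [np.float64(244.39640441049204), np.float64(338.8876188227994)]
0.578 tip near edge zoom row 346.7778067193278 cols [np.float64(244.95455686029072), np.float64(339.2413446958383)]
0.58 tip near edge zoom row 366.541754505002 cols [np.float64(245.5102993595225), np.float64(339.5935432402504)]
```

```bash
python3 -m inch '[[0.2,0,0,9,0],[0.2,0,0,9,0],[0.2,0,0,9,0],[0.2,0,0,9,0],[0.2,0,0,9,0],[0.2,0,0,9,0],[0.2,0,0,9,0],[0.2,0,0,9,0],[0.2,0,0,9,0],[0.2,0,0,7,0],[0.2,0,0,6,0],[0.2,0,0,0,0],[0.2,0,0,0,0]]' >/dev/null;  python3 -c "
from h import *
st(); go(.460,-.010,.036,88.8)"
```

```text
t30.88 pos [459.4 -10.   31.7] w51.6 F [-0.5  0.7  0.2] q [-0.18  0.31  2.04  0.01  0.78 -1.74]
toolx [0.02  1.    0.008] tooly [ 1.   -0.02  0.01] yaw_x 88.85
tool delta [ 0.1  0.6 -4.3] len 4.3 turn 0.1
```

```bash
python3 -m inch '[[0.2,0,0,-3,0],[-1,0,0,0,0],[-1,0,0,0,0],[-1,0,0,0,0],[-1,0,0,0,0],[-1,0,0,0,0]]' >/dev/null;  python3 -c "
from h import *
st()"; python3 -m inch '[[-1,0,3.5,0,0],[-1,0,0,0,0],[-1,0,0,0,0]]' >/dev/null;  python3 -c "
from h import *
st()"
```

```text
t31.38 pos [459.2  -9.8  35.8] w28.6 F [-0.1  0.3 -4.3] q [-0.18  0.31  2.03  0.01  0.79 -1.74]
toolx [0.02  1.    0.008] tooly [ 1.   -0.02  0.01] yaw_x 88.85
t31.63 pos [461.5  -9.7  35.7] w29.0 F [-2.2 -0.1 -1.1] q [-0.18  0.31  2.03  0.01  0.8  -1.74]
toolx [0.02  1.    0.009] tooly [ 1.    -0.02   0.008] yaw_x 88.85
```

Only 2.3 mm moved; 1.2 mm more.

```bash
python3 -m inch '[[-1,0,1.7,0,0],[-1,0,0,0,0],[-1,0,0,0,0]]' >/dev/null;  python3 -c "
from h import *
st()"; python3 -m inch '[[0.0,0,0,0,0],[0.2,0,0,0,0],[0.2,0,0,0,0],[0.2,0,0,-10,0],[0.2,0,0,-20,0],[0.2,0,0,-20,0],[0.2,0,0,-20,0],[0.2,0,0,-20,0],[0.2,0,0,-10,0],[0.2,0,0,0,0],[0.2,0,0,0,0],[0.2,0,0,0,0],[0.2,0,0,0,0]]' >/dev/null;  python3 -c "
from h import *
p=shot('wrist','w26'); st()
for t,z in [('socket_a',.041),('ram_tip',.047)]:  print(t,marks(p,t,z,.1));
c=cv2.resize(p['frame'][345:400,285:350,::-1],None,fx=9,fy=9,interpolation=cv2.INTER_NEAREST); cv2.imwrite('pics/w26z.png',c)"
```

```text
t31.88 pos [462.5  -9.7  35.8] w29.2 F [-2.5  0.6 -0.8] q [-0.18  0.31  2.02  0.01  0.8  -1.74]
toolx [0.02  1.    0.009] tooly [ 1.    -0.02   0.006] yaw_x 88.85
t33.02 pos [466.9 -11.3 141.1] w51.4 F [ 0.3 -0.5  0.3] q [-0.18  0.18  1.88  0.01  1.07 -1.74]
toolx [0.02  1.    0.008] tooly [ 1.    -0.02   0.017] yaw_x 88.84
socket_a [(0.72, (375, 318), array([ 0.5773, -0.0122]))]
ram_tip [(0.49, (384, 314), array([ 0.5803, -0.0151]))]
```

View pics/w26z.png

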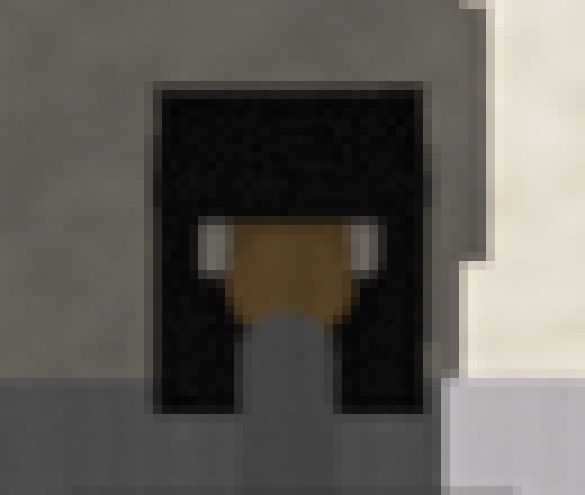

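```bash
cat >> h.py <<'E'
def sock(p,zn,zi,zf,zt):
    rz=lambda v:345+v/9-0.5/9
    a,b,c,d=[world(p,rz(v),317,z)[0] for v,z in [(zn,.027),(zi,.041),(zf,.041),(zt,.047)]]
    print("socket x from near/inner/far",round(a+.012,4),round(b+.008,4),round(c-.012,4),"tip",round(d+.004,4))
E
python3 -c "
from h import *
p=shot('wrist'); st(); sock(p,87,220,413,314)"
```

```text
t33.17 pos [467.  -11.3 141.2] w51.4 F [-0.1  0.5 -0.8] q [-0.18  0.18  1.88  0.01  1.07 -1.74]
toolx [0.02  1.    0.008] tooly [ 1.    -0.02   0.017] yaw_x 88.84
socket x from near/inner/far 0.5797 0.5793 0.5792 tip 0.5802
```

```bash
python3 -m inch '[[-1,0,0,-20,0],[-1,0,0,-20,0],[-1,0,0,-20,0],[-1,0,0,-20,0],[-1,0,12,0,0],[-1,0,12,0,0],[-1,0,12,0,0],[-1,0,12,0,0],[-1,0,12,0,0],[-1,0,12,0,0],[-1,0,12,0,0],[-1,0,12,0,0],[-1,0,10,0,0],[-1,0,0,0,0],[-1,0,0,0,0]]' >/dev/null;  python3 -c "
from h import *
st(); go(.5805,-.0125,.19,88.8); shot('wrist','w27')"
```

```text
t34.42 pos [578.6 -13.5 211.7] w0.1 F [-0.2  0.8  0.5] q [-0.15  0.3   1.53  0.01  1.33 -1.7 ]
toolx [0.02  1.    0.011] tooly [ 1.    -0.02  -0.005] yaw_x 88.83
tool delta [ 0.8  2.  21.7] len 21.8 turn 0.0
```

View pics/w27.png

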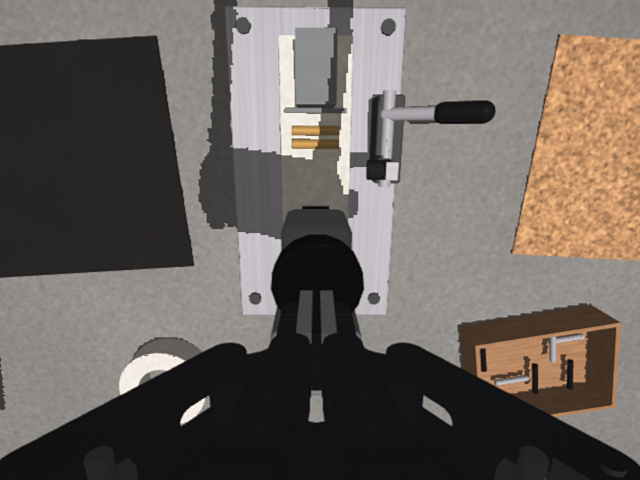

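```bash
python3 -m inch '[[-1,0.5,2,6,0],[-1,0,0,6,0],[-1,0,0,6,0],[-1,0,0,3,0],[-1,0,0,0,0]]' >/dev/null;  python3 -c "
from h import *
st()"; python3 -m inch '[[-1,0,0,4,0],[-1,0,0,4,0],[-1,0,0,4,0]]' >/dev/null;  python3 -c "
from h import *
st()"
```

```text
t34.88 pos [577.9 -12.4 188.1] w-0.1 F [-0.1 -1.  -0.1] q [-0.15  0.31  1.56  0.01  1.28 -1.7 ]
toolx [0.021 1.    0.011] tooly [ 1.    -0.021 -0.007] yaw_x 88.82
t35.13 pos [578.  -12.5 177.3] w-0.2 F [-1.2 -0.3  4.6] q [-0.15  0.32  1.58  0.01  1.25 -1.7 ]
toolx [0.021 1.    0.011] tooly [ 1.    -0.021 -0.004] yaw_x 88.82
```

```bash
for i in 1 2 3 4 5 6; do python3 -m inch '[[-1,0,0,4,0]]' >/dev/null;  python3 -c "
from h import *
st()" | head -1; done
```

```text
t35.22 pos [578.  -12.4 174.3] w0.1 F [-2.3  0.3  9.8] q [-0.15  0.32  1.59  0.01  1.24 -1.7 ]
t35.30 pos [578.  -12.5 171.6] w-0.2 F [-2.5 -0.3 11.2] q [-0.15  0.32  1.59  0.01  1.23 -1.7 ]
t35.38 pos [578.  -12.5 169.1] w0.0 F [-2.7  0.  11.4] q [-0.15  0.32  1.6   0.01  1.22 -1.7 ]
t35.47 pos [578.1 -12.4 168.5] w0.0 F [-7.9  1.1 31.3] q [-0.15  0.32  1.6   0.01  1.22 -1.7 ]
t35.55 pos [578.1 -12.5 168.6] w0.1 F [-7.4 -0.1 24.7] q [-0.15  0.32  1.6   0.01  1.22 -1.7 ]
t35.63 pos [578.1 -12.5 168.7] w-0.0 F [-7.2  0.8 20.2] q [-0.15  0.32  1.6   0.01  1.21 -1.7 ]
```

```bash
python3 -m inch '[[-1,0,0,-8,0],[-1,0,0,-12,0],[-1,0,0,-15,0],[-1,0,-3,-15,0],[-1,0,-12,0,0],[-1,0,-12,0,0],[-1,0,-12,0,0],[-1,0,-12,0,0],[0.2,0,-12,0,0],[0.2,0,-12,0,0],[0.2,0,-12,0,0],[0.2,0,-12,0,0],[0.2,0,-12,0,0],[0.2,0,-4,0,0],[0.2,0,0,0,0],[0.2,0,0,0,0]]' >/dev/null;  python3 -c "
from h import *
st(); p=shot('wrist','w28')
for t,z in [('grip_a',.047),('socket_a',.041),('ram_tip',.047)]:  print(t,marks(p,t,z,.1));
go(.462,-.010,.036,88.8)"
```

```text
t36.97 pos [439.9  -8.1 208.9] w51.2 F [0.8 0.3 0.7] q [-0.18  0.09  1.8   0.01  1.26 -1.74]
toolx [0.02  1.    0.011] tooly [ 1.    -0.02  -0.009] yaw_x 88.85
grip_a [(0.63, (246, 311), array([ 0.46  , -0.0119]))]
socket_a [(0.98, (363, 313), array([ 0.5797, -0.0125]))]
ram_tip [(0.59, (367, 314), array([ 0.5803, -0.0121])), (0.18, (364, 313), array([ 0.577 , -0.0126]))]
tool delta [ -3.1  21.9 173.2] len 174.7 turn 0.1
```

View pics/w28.png

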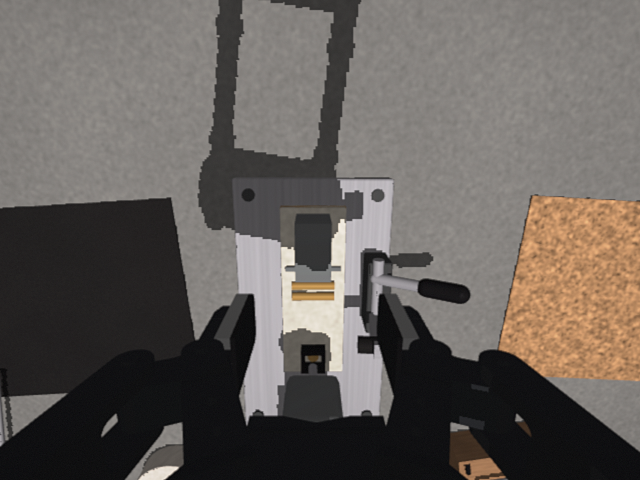

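```bash
python3 -m inch '[[0.2,-1,5,9,0],[0.2,-1,5,9,0],[0.2,-1,5,9,0],[0.2,0,5,9,0],[0.2,0,3,9,0],[0.2,0,0,9,0],[0.2,0,0,9,0],[0.2,0,0,9,0],[0.2,0,0,9,0],[0.2,0,0,9,0],[0.2,0,0,9,0],[0.2,0,0,9,0],[0.2,0,0,9,0],[0.2,0,0,9,0],[0.2,0,0,9,0],[0.2,0,0,0,0],[0.2,0,0,0,0]]' >/dev/null;  python3 -c "
from h import *
st(); go(.462,-.010,.036,88.8)"
```

```text
t38.58 pos [468.1 -10.3  52. ] w51.1 F [ 0.1 -0.1  0.2] q [-0.18  0.31  1.97  0.01  0.88 -1.74]
toolx [0.02  1.    0.013] tooly [ 1.   -0.02 -0.02] yaw_x 88.85
tool delta [-0.1 -5.8 16.1] len 17.1 turn 0.1
```

```bash
python3 -m inch '[[0.2,0,-3,6,0],[0.2,0,-3,6,0],[0.2,0,0,4,0],[0.2,0,0,0,0],[-1,0,0,0,0],[-1,0,0,0,0],[-1,0,0,0,0],[-1,0,0,0,0],[-1,0,0,0,0]]' 80 >/dev/null;  python3 -c "
from h import *
st()";python3 -m inch '[[-1,0,0,-1.5,0],[-1,0,-8,0,0],[-1,0,-8,0,0],[-1,0,-8,0,0],[-1,0,-8,0,0],[-1,0,-8,0,0],[-1,0,0,0,0]]' >/dev/null;  python3 -c "
from h import *
st(); shot('wrist','w29')"
```

```text
t39.33 pos [461.6  -9.6  35. ] w28.5 F [-0.5  0.2 -1.9] q [-0.18  0.32  2.01  0.01  0.83 -1.74]
toolx [0.02  1.    0.014] tooly [ 1.    -0.02  -0.019] yaw_x 88.83
t39.92 pos [414.   -8.1  36.2] w28.9 F [-0.8 -0.3 -4.2] q [-0.2   0.27  2.1   0.01  0.8  -1.76]
toolx [0.02  1.    0.014] tooly [ 0.999 -0.019 -0.026] yaw_x 88.86
```

View pics/w29.png

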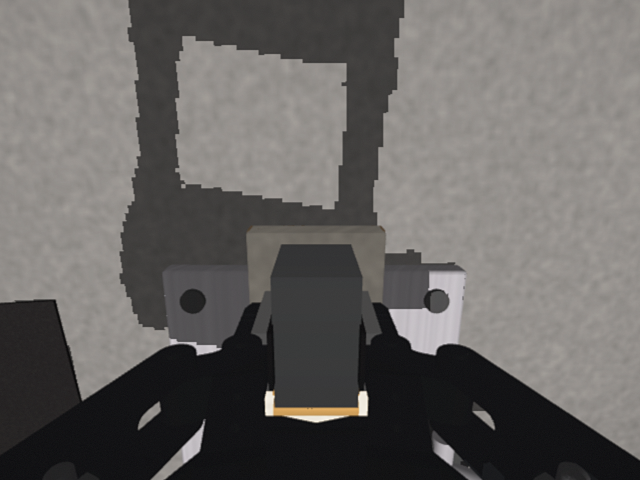

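```bash
python3 -m inch '[[-1,0,-9,0,0],[-1,0,-9,-0.5,0],[-1,0,-9,-0.5,0],[-1,0,-9,-1,0],[-1,0,-9,-1,0],[-1,0,-9,-1,0],[-1,0,-9,-2,0],[-1,0,-5,-8,0],[-1,0,0,-8,0],[-1,0,0,-8,0],[-1,0,0,0,0]]' >/dev/null;  python3 -c "
from h import *
st(); go(.474,-.28,.07,91.5)";python3 -m inch '[[-1,-20,0,0,0],[-1,-20,5,0,0],[-1,-20,10,0,0],[-1,-20,10,0,0],[-1,-20,10,0,0],[-1,-20,10,0,0],[-1,-20,10,0,-1],[-1,-20,10,0,0],[-1,-20,10,0,0],[-1,-20,10,0,-1],[-1,-20,10,0,0],[-1,-10,10,0,0],[-1,0,0,0,0],[-1,0,0,0,0]]' >/dev/null;  python3 -c "
from h import *
st(); go(.474,-.28,.03,91.5)
shot('wrist','w30')"
```

```text
t40.88 pos [338.7  -7.   70.9] w28.9 F [ 0.2  0.5 -4.1] q [-0.24  0.11  2.2   0.01  0.86 -1.79]
toolx [0.02  1.    0.014] tooly [ 1.    -0.02  -0.023] yaw_x 88.83
tool delta [-270.1  140.7   -6.2] len 304.6 turn -2.7
t42.05 pos [ 443.5 -249.6   66.3] w28.5 F [-0.2  0.9 -3.4] q [-0.65  0.34  1.87 -0.    0.95 -2.24]
toolx [-0.017  1.     0.012] tooly [ 1.     0.017 -0.017] yaw_x 90.99
tool delta [-31.3  30.6  35.4] len 56.3 turn -0.5
```

View pics/w30.png

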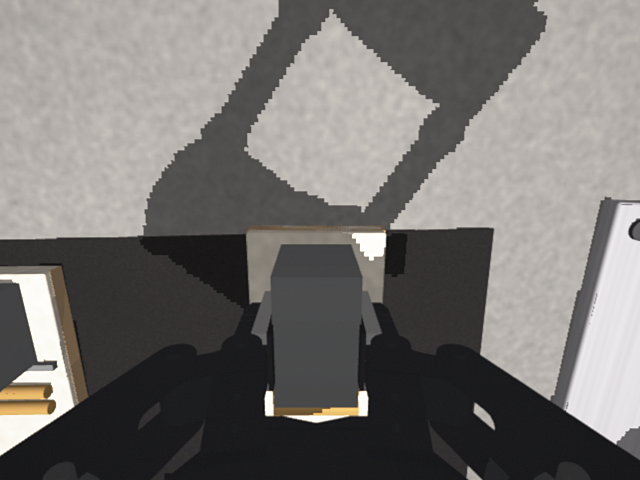

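```bash
python3 -m inch '[[-1,-10,10,0,-0.5],[-1,-10,10,0,0],[-1,-10,10,0,0],[-1,-1,0,6,0],[-1,0,0,6,0],[-1,0,0,6,0],[-1,0,0,6,0],[-1,0,0,6,0],[-1,0,0,5,0],[-1,0,0,0,0],[-1,0,0,0,0]]' >/dev/null;  python3 -c "
from h import *
st(); go(.474,-.28,.026,91.5)
shot('wrist','w31')"
```

```text
t43.02 pos [ 467.3 -271.    25.4] w29.1 F [-1.5  0.1 -0.4] q [-0.65  0.43  1.84 -0.    0.9  -2.25]
toolx [-0.029  0.999  0.021] tooly [ 0.999  0.03  -0.026] yaw_x 91.66
tool delta [-9.1  6.5 -0.9] len 11.2 turn 0.2
```

View pics/w31.png

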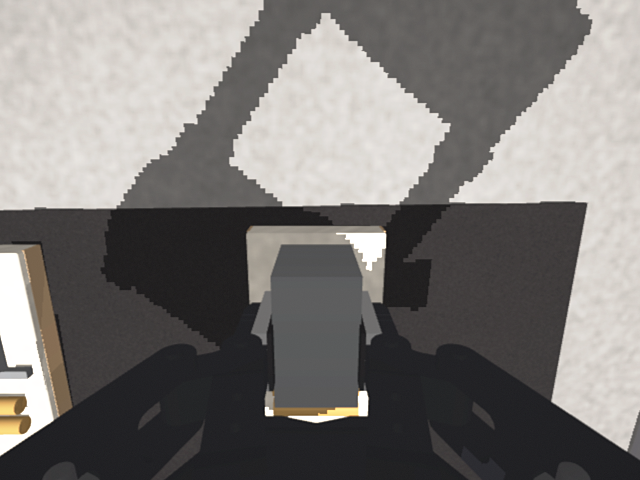

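```bash
python3 -m inch '[[-1,0,0,-3,0],[-1,-5,5,0,0],[-1,-5,5,0,0],[-1,0,0,0,0],[-1,0,0,3,0],[-1,0,0,0,0]]' >/dev/null;  python3 -c "
from h import *
st()"
```

```text
t43.57 pos [ 479.2 -282.3   26. ] w29.0 F [-0.1 -0.4 -4. ] q [-0.66  0.45  1.8  -0.    0.92 -2.26]
toolx [-0.029  0.999  0.02 ] tooly [ 0.999  0.03  -0.025] yaw_x 91.68
```

```bash
python3 -m inch '[[-1,0,-2,1,0],[-0.2,0,0,0,0],[0.1,0,0,0,0],[0.1,0,0,0,0],[0.1,0,0,0,0],[0.1,0,0,-10,0],[0.1,0,0,-25,0],[0.2,0,0,-40,0],[0.2,0,0,-40,0],[0.2,0,0,-40,0],[0.2,0,0,-40,0],[0.2,0,0,0,0],[0.2,0,0,0,0]]' >/dev/null; python3 -c "
from h import *
st(); p=shot('wrist','w32');
for t,z in [('grip_done',.037),('socket_done',.031)]:
    print(t,marks(p,t,z,.15))
q=shot('top','t32')
for t,z in [('grip_a',.037),('socket_a',.031)]: print(t,marks(q,t,z,.2))"
```

```text
t44.65 pos [ 481.3 -285.7  235.5] w51.6 F [ 0.1  0.8 -1.6] q [-0.66  0.27  1.51 -0.    1.39 -2.26]
toolx [-0.029  0.999  0.018] tooly [ 0.999  0.03  -0.022] yaw_x 91.68
grip_done [(0.91, (216, 158), array([ 0.4839, -0.4316]))]
socket_done [(0.62, (323, 172), array([ 0.5974, -0.4293]))]
grip_a [(0.89, (296, 113), array([0.4126, 0.664 ])), (0.86, (277, 471), array([ 0.478 , -0.2829])), (0.76, (255, 156), array([0.5243, 0.554 ])), (0.73, (339, 189), array([0.3024, 0.4568])), (0.67, (267, 212), array([0.4946, 0.4016]))]
socket_a [(0.96, (235, 469), array([ 0.5916, -0.2805])), (0.74, (342, 113), array([0.2922, 0.6617])), (0.66, (228, 217), array([0.5995, 0.3946])), (0.65, (351, 233), array([0.2736, 0.3414])), (0.61, (220, 136), array([0.6172, 0.6138]))]
```

View pics/w32.png

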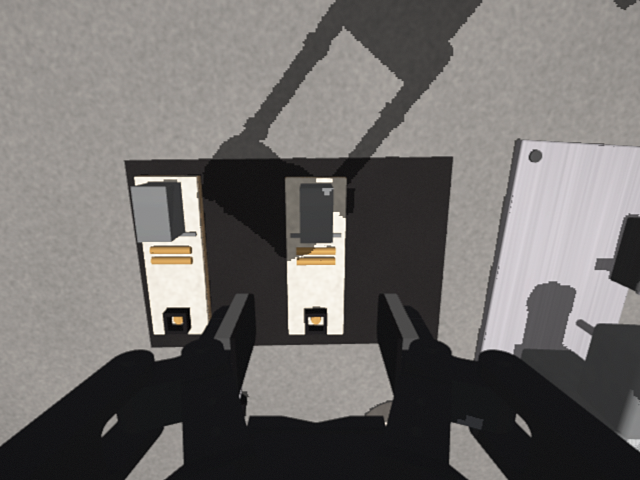

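View pics/t32.png

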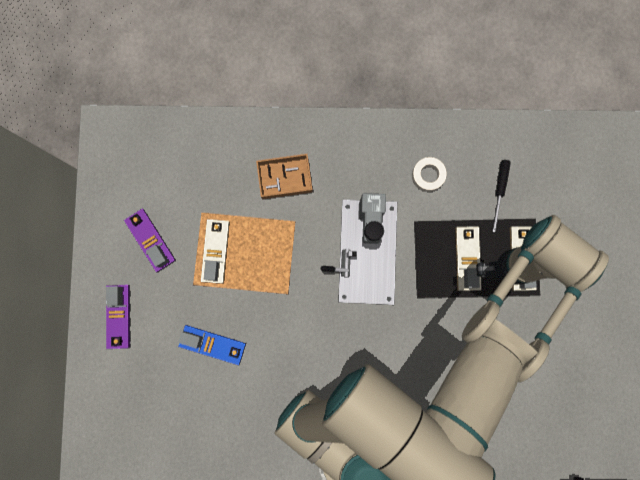

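```bash
python3 -m inch '[[0.2,34,0,-2,0],[0.2,34,0,-2,0],[0.2,34,0,-2,0],[0.2,34,0,-2,0],[0.2,34,0,-2,0],[0.2,34,0,-2,0],[0.2,34,0,-2,0],[0.2,34,0,-2,0],[0.2,34,0,-2,1],[0.2,34,0,-2,1],[0.2,34,0,-2,1],[0.2,34,0,-2,1],[0.2,34,0,-2,1],[0.2,34,0,-2,1],[0.2,34,0,-2,1],[0.2,34,0,-2,0],[0.2,34,0,-2,0],[0.2,34,0,-2,0],[0.2,0,0,0,0],[0.2,0,0,0,0]]' >/dev/null; python3 -m inch '[[0.2,0,0,0,0],[0.2,0,0,0,0]]' >/dev/null; python3 -c "
from h import *
st(); p=shot('wrist','w33');
for t,z in [('grip_a',.037),('socket_a',.031)]:
    print(t,marks(p,t,z,.15));st()"
```

```text
t46.78 pos [479.3 352.  249.3] w50.8 F [ 0.8 -0.8  0.6] q [ 0.48  0.33  1.38  0.06  1.5  -0.99]
toolx [0.105 0.994 0.01 ] tooly [ 0.99  -0.104 -0.092] yaw_x 83.96
grip_a [(0.78, (228, 368), array([0.4839, 0.4057])), (0.63, (25, 406), array([0.3037, 0.4532])), (0.61, (124, 632), array([0.4113, 0.6617])), (0.55, (250, 516), array([0.5222, 0.5519]))]
t46.88 pos [479.4 351.6 249.7] w51.0 F [ 0.1  0.  -0.7] q [ 0.48  0.33  1.38  0.06  1.5  -0.99]
toolx [0.106 0.994 0.01 ] tooly [ 0.99  -0.105 -0.091] yaw_x 83.9
socket_a [(0.56, (332, 574), array([0.6215, 0.6183])), (0.55, (0, 276), array([0.2691, 0.3398]))]
t46.93 pos [479.6 351.6 250.1] w51.2 F [ 0.7 -0.4 -0.2] q [ 0.48  0.33  1.38  0.06  1.5  -0.99]
toolx [0.106 0.994 0.011] tooly [ 0.99  -0.105 -0.091] yaw_x 83.89
```

View pics/w33.png

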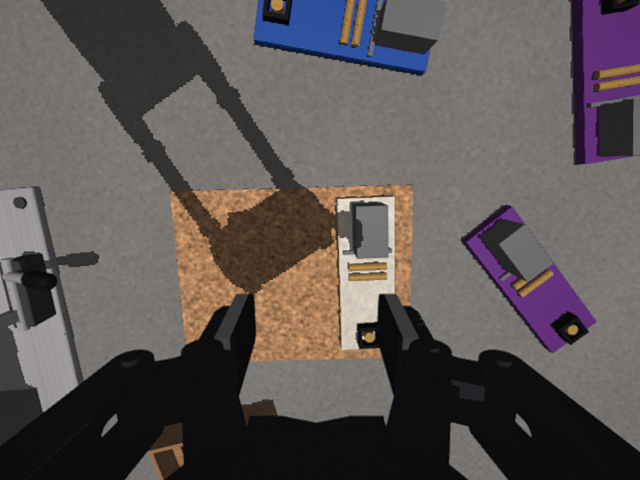

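```bash
python3 -c "
from h import *
p=shot('wrist'); st()
A=world(p,199,337,.017);B=world(p,197,395,.017);C=world(p,349,342,.017)
print(A,B,C,np.degrees(np.arctan2(*(C-A)[[1,0]])), np.degrees(np.arctan2(*(B-A)[[1,0]]))-90, np.linalg.norm(B-A),np.linalg.norm(C-A))
for n in ('top','side'):
  q=shot(n); print(marks(q,'grip_a',.037), marks(q,'socket_a',.031))
go(.488,.403,.11,86)"
```

```text
t46.98 pos [479.8 351.8 250.4] w51.4 F [-0.1 -0.1 -0.3] q [ 0.48  0.33  1.38  0.06  1.5  -0.99]
toolx [0.106 0.994 0.011] tooly [ 0.99  -0.105 -0.09 ] yaw_x 83.89
[0.45429486 0.37831465 0.017     ] [0.45873003 0.43826608 0.017     ] [0.62225043 0.36777645 0.017     ] -3.5902592839716223 -4.231001424584349 0.060115259350764984 0.16828585281593303
[(0.94, (253, 154), array([0.5288, 0.5604])), (0.74, (337, 190), array([0.3073, 0.4554])), (0.66, (278, 472), array([ 0.4746, -0.2852])), (0.6, (267, 214), array([0.4928, 0.3981])), (0.57, (296, 114), array([0.4131, 0.6606]))] [(0.91, (342, 116), array([0.2897, 0.6533])), (0.87, (235, 472), array([ 0.592 , -0.2884])), (0.86, (218, 134), array([0.6226, 0.62  ])), (0.77, (226, 218), array([0.6058, 0.3918]))]
[(0.94, (236, 402), array([ 0.4728, -0.2779])), (0.92, (357, 277), array([0.3116, 0.4483])), (0.9, (380, 186), array([0.4058, 0.6623])), (0.81, (338, 197), array([0.523, 0.55 ])), (0.76, (321, 249), array([0.4804, 0.4054]))] [(0.88, (335, 156), array([0.6176, 0.6192])), (0.83, (221, 371), array([ 0.6275, -0.2963])), (0.72, (408, 220), array([0.2813, 0.655 ])), (0.71, (346, 317), array([0.2718, 0.3426]))]
tool delta [ 49.3  15.4 140.5] len 149.7 turn -2.1
```

```bash
python3 -m inch '[[0.2,13,4,0,-1],[0.2,13,4,0,-1],[0.2,13,4,0,0],[0.2,13,2,0,0],[0.2,0,0,20,0],[0.2,0,0,20,0],[0.2,0,0,20,0],[0.2,0,0,20,0],[0.2,0,0,20,0],[0.2,0,0,15,0],[0.2,0,0,0,0],[0.2,0,0,0,0],[0.2,0,0,0,0]]' >/dev/null; python3 -c "
from h import *
st(); p=shot('wrist','w34');
for t,z in [('grip_a',.037),('socket_a',.031)]:
    print(t,marks(p,t,z,.3));go(.487,.405,.024,86)"
```

```text
t48.37 pos [490.9 409.  134.7] w51.5 F [ 0.5 -0.2 -0.2] q [ 0.55  0.46  1.47  0.07  1.27 -0.97]
toolx [0.07  0.997 0.02 ] tooly [ 0.994 -0.068 -0.082] yaw_x 85.99
grip_a [(0.93, (246, 307), array([0.4845, 0.4048])), (0.58, (281, 519), array([0.5207, 0.552 ]))]
tool delta [ -7.    4.7 111.4] len 111.7 turn -0.0
socket_a [(0.93, (391, 593), array([0.617 , 0.6168]))]
tool delta [ -7.    4.7 111.5] len 111.8 turn -0.0
```

View pics/w34.png

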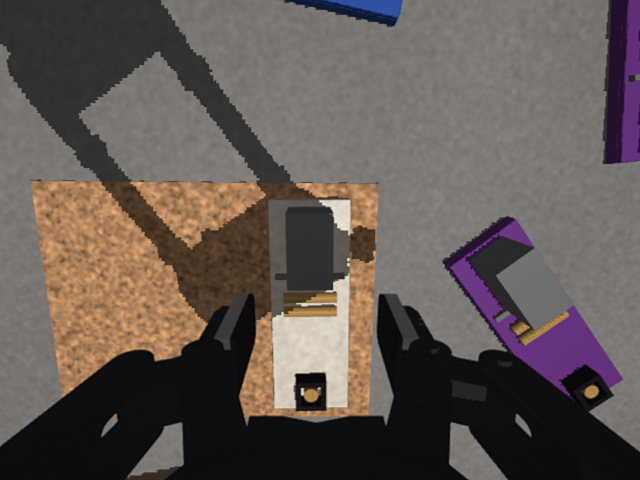

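```bash
python3 -m inch '[[0.2,-2,1,12,0],[0.2,-2,1,12,0],[0.2,-1,1,12,0],[0.2,-1,1,12,0],[0.2,0,0,12,0],[0.2,0,0,12,0],[0.2,0,0,10,0],[0.2,0,0,10,0],[0.2,0,0,0,0],[0.2,0,0,0,0]]' >/dev/null; python3 -c "
from h import *
st(); p=shot('wrist','w35');
go(.487,.405,.024,86)"
```

```text
t49.35 pos [496.6 410.   51.2] w51.2 F [ 0.4 -0.4  0.3] q [ 0.55  0.53  1.58  0.07  1.07 -0.99]
toolx [0.07  0.997 0.035] tooly [ 0.996 -0.068 -0.06 ] yaw_x 85.97
tool delta [-6.5 -7.4 27.5] len 29.2 turn -0.0
```

View pics/w35.png

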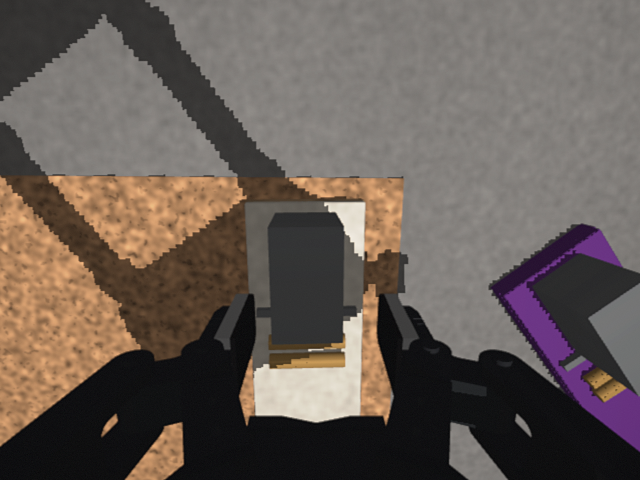

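```bash
python3 -m inch '[[0.2,-2,-2,7,0],[0.2,-2,-2,7,0],[0.2,-1,-2,6,0],[0.2,0,-1,5,0],[0.2,0,0,0,0],[0.2,0,0,0,0]]' >/dev/null; python3 -c "
from h import *
st(); p=shot('wrist','w36');
go(.487,.405,.024,86)"
```

```text
t49.90 pos [487.6 406.6  25.9] w51.2 F [ 0.2  0.4 -0.6] q [ 0.55  0.54  1.63  0.08  1.   -0.99]
toolx [0.07  0.997 0.037] tooly [ 0.996 -0.068 -0.058] yaw_x 85.98
tool delta [-1.6 -0.3  1.8] len 2.4 turn -0.0
```

View pics/w36.png

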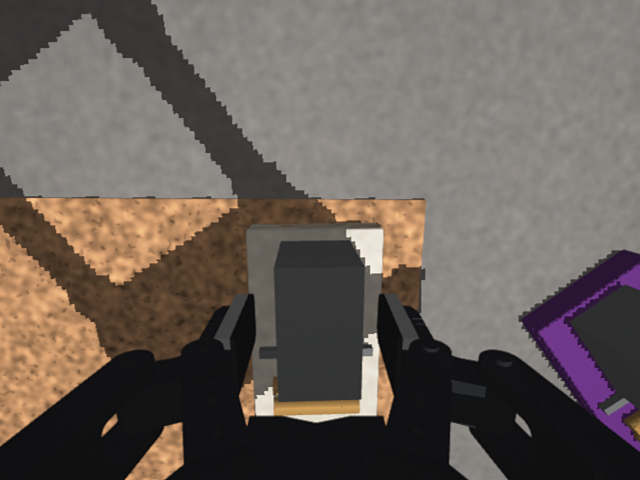

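```bash
python3 -m inch '[[0.2,0,0,1.5,0],[-1,0,0,0,0],[-1,0,0,0,0],[-1,0,0,0,0],[-1,0,0,0,0],[-1,0,0,0,0],[-1,0,0,0,0]]' 80 >/dev/null; python3 -c "
from h import *
st()";python3 -m inch '[[-1,0,0,-8,0],[-1,0,0,-8,0],[-1,0,0,-8,0],[-1,0,0,-8,0],[-1,0,0,-8,0],[-1,0,0,0,0]]' >/dev/null; python3 -c "
from h import *
st(); p=shot('wrist','w37')"
```

```text
t50.53 pos [488.1 407.   25.3] w29.3 F [-0.3  0.7 -0.5] q [ 0.55  0.54  1.63  0.08  1.   -1.  ]
toolx [0.07  0.997 0.037] tooly [ 0.996 -0.067 -0.057] yaw_x 86.0
t51.03 pos [489.1 404.2  66.9] w28.8 F [ 0.6  0.6 -4.1] q [ 0.54  0.5   1.58  0.07  1.09 -0.99]
toolx [0.07  0.997 0.034] tooly [ 0.996 -0.068 -0.061] yaw_x 85.99
```

View pics/w37.png

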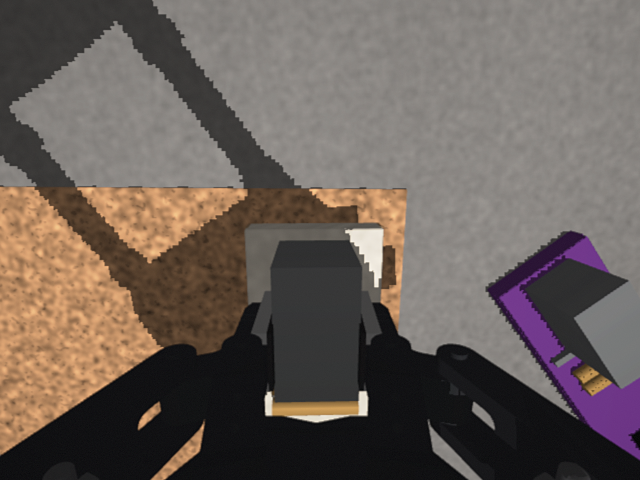

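```bash
python3 -m inch '[[-1,-15,-5,0,0],[-1,-19,-5,0,0],[-1,-19,-5,0,0],[-1,-19,-5,0,0],[-1,-19,-5,0,0],[-1,-19,-5,0,0],[-1,-19,-5,0,0],[-1,-15,-8,0,0],[-1,0,-12,0,-1],[-1,0,-14,0,-1],[-1,0,-14,0,-1],[-1,0,-14,0,0],[-1,0,-14,0,0],[-1,0,-14,0,0],[-1,0,-10,0,0],[-1,0,0,0,0],[-1,0,0,0,0]]' >/dev/null; python3 -c "
from h import *
st(); p=shot('wrist','w38');go(.33,-.005,.07,88.8)"
```

```text
t52.50 pos [333.2 262.8  69.2] w29.2 F [ 0.4 -0.1 -4.4] q [ 0.45  0.23  2.04  0.08  0.91 -1.16]
toolx [0.01  0.999 0.042] tooly [ 0.998 -0.007 -0.057] yaw_x 89.45
tool delta [-267.5   -1.1  -11.9] len 267.7 turn 0.6
```

View pics/w38.png

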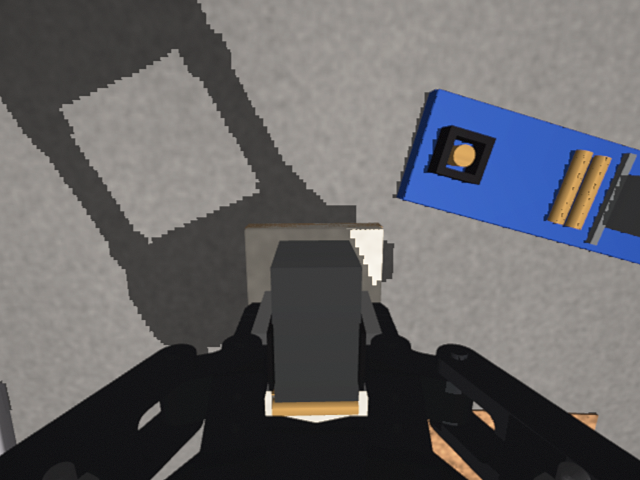

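```bash
python3 -m inch '[[-1,-10,-4,-1,0],[-1,-19,-3,-1,0],[-1,-19,-2,-1,0],[-1,-19,-2,-1,0],[-1,-19,-2,-1,0],[-1,-19,-2,-1,0],[-1,-19,-2,-1,0],[-1,-19,-1,-1,0],[-1,-19,-1,-1,0],[-1,-19,-1,-1,0],[-1,-19,-1,-1,0],[-1,-19,0,-1,0],[-1,-15,0,0,0],[-1,-8,0,0,0],[-1,0,0,0,0],[-1,0,0,0,0]]' >/dev/null; python3 -c "
from h import *
st(); p=shot('wrist','w39');go(.34,-.007,.04,88.8)"
```

```text
t53.88 pos [319.5   1.4  74.5] w29.1 F [-0.6  0.4 -4.3] q [-0.25  0.08  2.22  0.03  0.89 -1.83]
toolx [0.012 0.999 0.037] tooly [ 0.999 -0.01  -0.04 ] yaw_x 89.32
tool delta [-9.6 21.7 33.4] len 41.0 turn 0.6
```

View pics/w39.png

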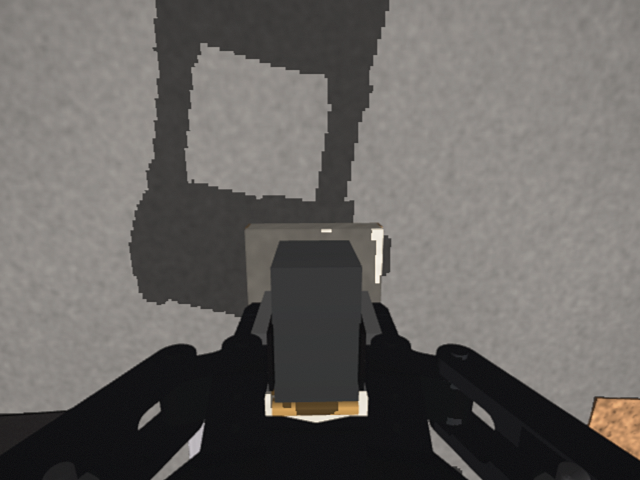

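```bash
python3 -c "
from h import *
p=shot('wrist')
def mk(x,y,pos):
    x=np.array(x);x=x/np.linalg.norm(x);y=np.array(y);y=y-x*(x@y);y/=np.linalg.norm(y);T=np.eye(4);T[:3,0]=x;T[:3,1]=y;T[:3,2]=np.cross(x,y);T[:3,3]=pos;return T
T=mk([.07,.997,.034],[.996,-.068,-.061],[.4891,.4042,.0669]); p['C']=T@p['mount']
d=.0669-.0253
L=world(p,227,246,.017+d);Rr=world(p,225,383,.017+d);m=(L+Rr)/2
bl=(world(p,266,272,.057+d)+world(p,266,362,.057+d))/2
u=np.array([np.cos(np.radians(-4)),np.sin(np.radians(-4)),0])
print(L,Rr,'edge grip off',((m+u*.03-T[:3,3])*1000)[:2],'blk off',((bl+u*.025-T[:3,3])*1000)[:2])
T=mk([.122,.992,.017],[.992,-.122,.025],[.4702,.2493,.0678]); p['C']=T@p['mount']
d=.0678-.0246
m=(world(p,228,246,.017+d)+world(p,227,386,.017+d))/2;bl=(world(p,283,272,.057+d)+world(p,283,362,.057+d))/2
u=np.array([np.cos(np.radians(-7)),np.sin(np.radians(-7)),0])
print('board1 edge',((m+u*.03-T[:3,3])*1000)[:2],'blk',((bl+u*.025-T[:3,3])*1000)[:2])
"

```

```text
[0.45307083 0.37678657 0.0586    ] [0.45670602 0.43526079 0.0586    ] edge grip off [-4.28465208 -0.26901226] blk off [-3.45607683 -0.8014713 ]
board1 edge [-3.74253846  0.29457455] blk [-1.50933956 -0.37150127]
```

```bash
python3 -m inch '[[-1,-4,4,6,0],[-1,-3,4,6,0],[-1,-2,4,6,0],[-1,0,4,6,0],[-1,0,4,6,0],[-1,0,4,3,0.5],[-1,0,0,0,0],[-1,0,0,0,0]]' >/dev/null;  python3 -c "
from h import *
st(); go(.4645,-.0098,.036,88.8)"
```

```text
t54.65 pos [344.9  -4.3  35.6] w28.8 F [ 0.1  0.1 -4.7] q [-0.25  0.19  2.23  0.04  0.77 -1.83]
toolx [0.015 0.999 0.038] tooly [ 0.999 -0.013 -0.041] yaw_x 89.14
tool delta [ -3.6 119.5  -5.5] len 119.7 turn 0.3
```

```bash
python3 -m inch '[[-1,-0.4,8,-0.3,0],[-1,-0.4,8,-0.3,0],[-1,-0.4,8,-0.3,0],[-1,-0.4,8,-0.3,0],[-1,-0.4,8,-0.3,0],[-1,-0.4,8,-0.3,0],[-1,0,0,0,0],[-1,0,0,0,0]]' >/dev/null;  python3 -c "
from h import *
st(); go(.4645,-.0098,.036,88.8)"
```

```text
t55.32 pos [400.5  -8.   35.9] w28.9 F [-0.5 -0.2 -4.2] q [-0.22  0.26  2.12  0.04  0.81 -1.81]
toolx [0.014 0.999 0.037] tooly [ 0.999 -0.013 -0.037] yaw_x 89.17
tool delta [-0.9 63.9 -2.5] len 64.0 turn 0.4
```

```bash
python3 -m inch '[[-1,0,0,1.5,0.3],[-1,0,7,-0.2,0],[-1,0,7,-0.2,0],[-1,0,7,-0.2,0],[-1,0,7,-0.2,0],[-1,0,0,0,0],[-1,0,0,0,0]]' >/dev/null;  python3 -c "
from h import *
st(); go(.4645,-.0098,.036,88.8)"
```

```text
t55.90 pos [405.   -7.2  36.2] w29.0 F [ 0.  -0.1 -2.6] q [-0.21  0.28  2.08  0.03  0.87 -1.78]
toolx [0.019 0.999 0.037] tooly [ 0.997 -0.015 -0.082] yaw_x 88.94
tool delta [-1.5 59.3 -4.8] len 59.5 turn 0.1
```

```bash
python3 -c "
from h import *
p=shot('wrist','w40'); q=shot('side'); f=q['frame'][175:320,270:450,::-1]; cv2.imwrite('pics/s40z.png',cv2.resize(f,None,fx=4,fy=4,interpolation=cv2.INTER_CUBIC)); shot('top','t40')"
```

```text
(no output)
```

View pics/w40.png

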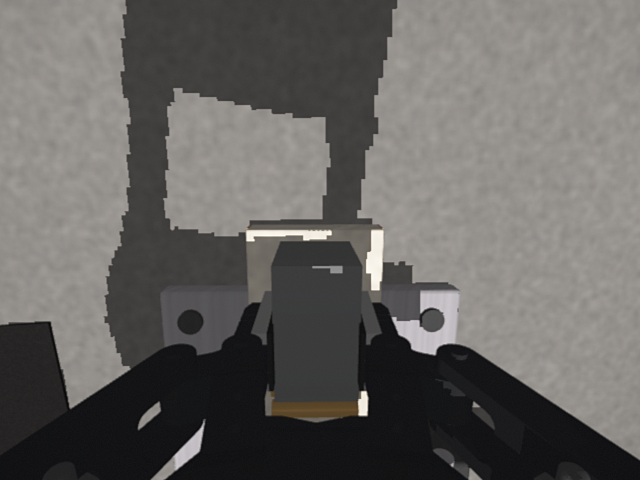

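View pics/s40z.png

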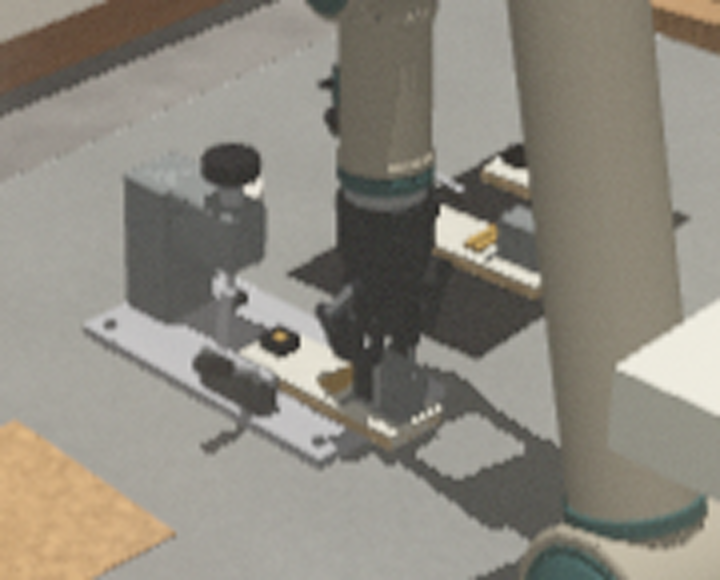

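View pics/t40.png

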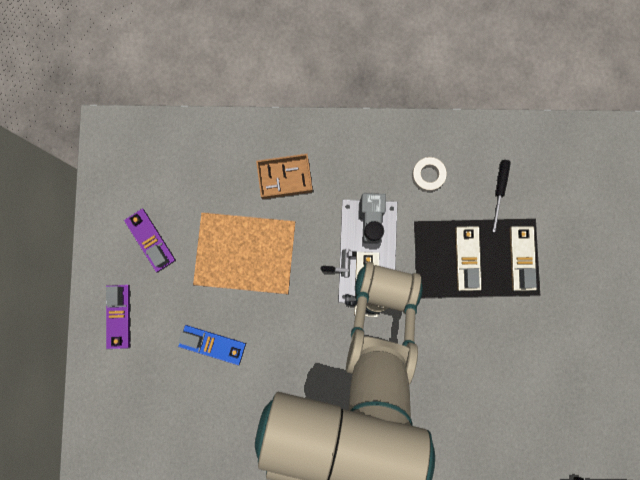

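```bash
python3 -m inch '[[-1,0,0,-2,0]]' >/dev/null;  python3 -c "
from h import *
st()"; for i in 1 2; do python3 -m inch '[[-1,0,7,-0.5,0]]' >/dev/null;  python3 -c "
from h import *
st()";done
```

```text
t56.13 pos [404.8  -7.1  37.6] w29.2 F [-0.3  0.3 -4.7] q [-0.21  0.28  2.08  0.03  0.87 -1.78]
toolx [0.019 0.999 0.038] tooly [ 0.996 -0.016 -0.083] yaw_x 88.93
t56.22 pos [409.9  -6.9  37.5] w28.9 F [-0.4 -0.4 -4.8] q [-0.21  0.29  2.06  0.03  0.88 -1.78]
toolx [0.019 0.999 0.038] tooly [ 0.996 -0.015 -0.086] yaw_x 88.92
t56.30 pos [417.4  -7.   37.3] w28.9 F [-0.4  0.3 -3.5] q [-0.2   0.3   2.05  0.03  0.89 -1.78]
toolx [0.019 0.999 0.038] tooly [ 0.996 -0.016 -0.086] yaw_x 88.9
```

```bash
python3 -m inch '[[-1,-0.2,7,-0.6,0],[-1,-0.2,7,-0.6,0],[-1,-0.2,7,-0.6,0]]' >/dev/null;  python3 -c "
from h import *
st()"; python3 -m inch '[[-1,-0.2,7,-0.6,0],[-1,-0.2,6,-0.6,0],[-1,-0.2,0,0,0]]' >/dev/null;  python3 -c "
from h import *
st(); shot('wrist','w41')"
```

```text
t56.55 pos [440.9  -8.   36.8] w29.1 F [-1.6  0.5 -3.3] q [-0.2   0.33  2.    0.03  0.91 -1.77]
toolx [0.019 0.999 0.039] tooly [ 0.996 -0.016 -0.087] yaw_x 88.89
t56.80 pos [458.1  -9.1  36.7] w29.1 F [-0.8  0.1 -4.3] q [-0.19  0.35  1.96  0.03  0.92 -1.76]
toolx [0.019 0.999 0.039] tooly [ 0.996 -0.016 -0.085] yaw_x 88.91
```

View pics/w41.png

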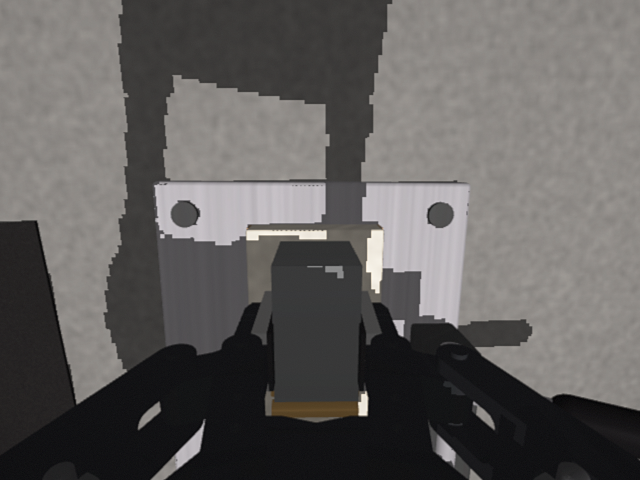

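```bash
python3 -m inch '[[-1,-0.4,6,-0.3,0],[-1,0,0,0,0],[-1,0,0,0,0]]' >/dev/null;  python3 -c "
from h import *
st()"
```

```text
t57.10 pos [463.1  -9.5  36.7] w28.9 F [-2.8  0.3 -1.3] q [-0.19  0.36  1.95  0.03  0.93 -1.76]
toolx [0.019 0.999 0.039] tooly [ 0.996 -0.015 -0.087] yaw_x 88.92
```

```bash
python3 -m inch '[[0.0,0,0,0,0],[0.2,0,0,0,0],[0.2,0,0,0,0],[0.2,0,0,-10,0],[0.2,0,0,-20,0],[0.2,0,0,-20,0],[0.2,0,0,-20,0],[0.2,0,0,-20,0],[0.2,0,0,-20,0],[0.2,0,0,-10,0],[0.2,0,0,0,0],[0.2,0,0,0,0],[0.2,0,0,0,0]]' >/dev/null;  python3 -c "
from h import *
st();p=shot('wrist','w42'); st()
for t,z in [('grip_a',.047),('socket_a',.041),('ram_tip',.047)]:  print(t,marks(p,t,z,.1));"
```

```text
t58.18 pos [473.3 -14.5 163.2] w51.4 F [-0.2 -0.  -0.2] q [-0.2   0.22  1.76  0.02  1.25 -1.76]
toolx [0.02  0.999 0.039] tooly [ 0.996 -0.016 -0.084] yaw_x 88.88
t58.23 pos [473.  -14.5 162.8] w51.1 F [ 1.3  0.  -0.4] q [-0.2   0.22  1.76  0.02  1.25 -1.76]
toolx [0.02  0.999 0.039] tooly [ 0.996 -0.016 -0.085] yaw_x 88.88
grip_a [(0.82, (234, 316), array([ 0.4625, -0.0106]))]
socket_a [(0.7, (372, 316), array([ 0.5769, -0.0128]))]
ram_tip [(0.53, (378, 318), array([ 0.5785, -0.0111])), (0.53, (281, 477), array([0.502 , 0.1116]))]
```

View pics/w42.png

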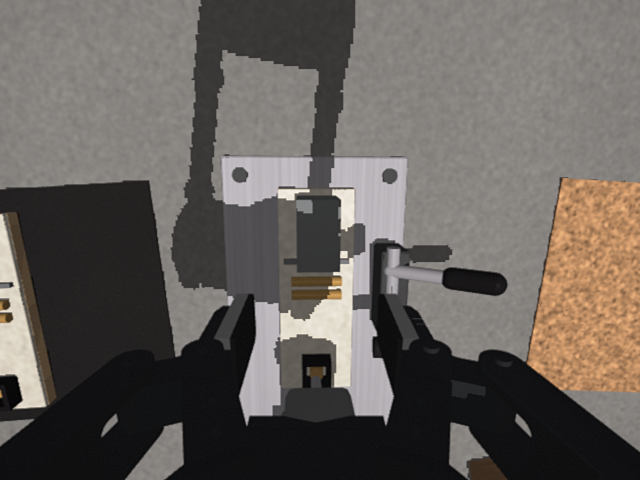

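```bash
python3 -c "
from h import *
p=shot('wrist'); st()
c=cv2.resize(p['frame'][345:400,285:350,::-1],None,fx=9,fy=9,interpolation=cv2.INTER_NEAREST); cv2.imwrite('pics/w42z.png',c)"
```

```text
t58.43 pos [472.9 -14.5 162.6] w51.2 F [0.1 0.  0.6] q [-0.2   0.22  1.76  0.02  1.25 -1.76]
toolx [0.02  0.999 0.039] tooly [ 0.996 -0.016 -0.086] yaw_x 88.88
```

View pics/w42z.png

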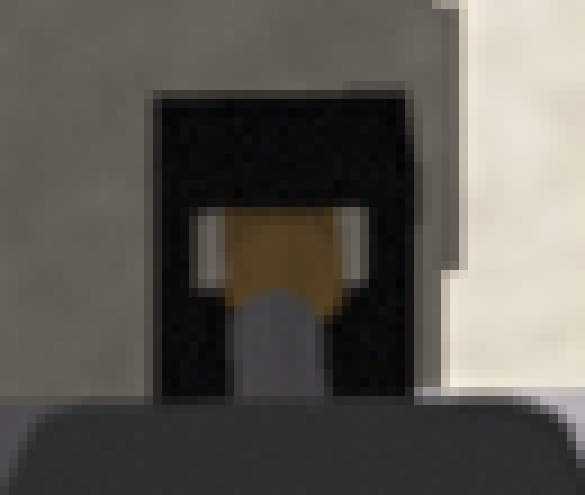

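```bash
python3 -c "
from h import *
p=shot('wrist'); st(); sock(p,95,210,400,293)
for n,c,r,z in [('inL',190,250,.041),('inR',370,250,.041),('tipL',228,350,.047),('tipR',328,350,.047)]: print(n,world(p,345+r/9,285+c/9-.05,z)[1])"
```

```text
t58.48 pos [473.1 -14.5 162.7] w51.2 F [ 0.8  0.3 -0.1] q [-0.2   0.22  1.76  0.02  1.25 -1.76]
toolx [0.019 0.999 0.039] tooly [ 0.996 -0.016 -0.086] yaw_x 88.88
socket x from near/inner/far 0.581 0.5806 0.5795 tip 0.5811
inL -0.020308920426486722
inR -0.004148890653368492
tipL -0.01718429343442834
tipR -0.008348224976430308
```

```bash
python3 -m inch '[[-1,0,0,-20,0],[-1,0,0,-20,0],[-1,0,0,-20,0],[-1,0,12,-1,0],[-1,0,12,-1,0],[-1,0,12,-1,0],[-1,0,12,-1,0],[-1,0,12,-1,0],[-1,0,12,-1,0],[-1,0,12,-1,0],[-1,0,10,0,0],[-1,0,0,0,0],[-1,0,0,0,0]]' >/dev/null;  python3 -c "
from h import *
st(); go(.5795,-.0125,.19,88.8); shot('wrist','w43')"
```

```text
t59.57 pos [577.6 -17.9 210.4] w-0.0 F [-0.1  0.3 -0.6] q [-0.17  0.35  1.45  0.03  1.44 -1.73]
toolx [0.02  0.999 0.042] tooly [ 0.995 -0.016 -0.1  ] yaw_x 88.83
tool delta [ 4.6  3.8 20.3] len 21.2 turn 0.0
```

View pics/w43.png

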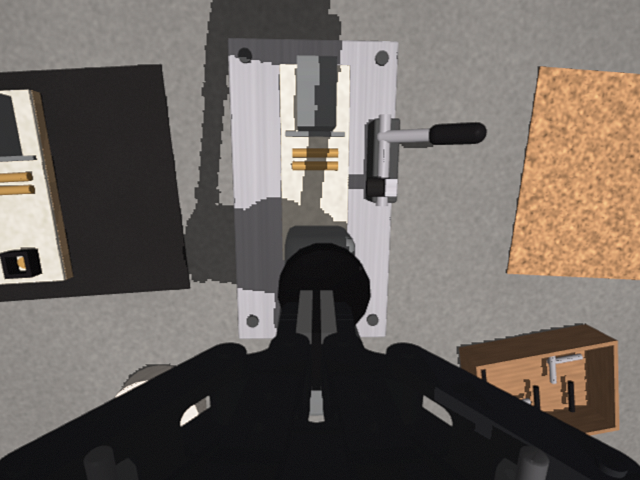

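```bash
python3 -m inch '[[-1,2.5,2,6,0],[-1,2,2,6,0],[-1,0.5,1,6,0],[-1,0,0,2,0],[-1,0,0,0,0]]' >/dev/null;  python3 -c "
from h import *
st()"; for i in 1 2 ; do python3 -m inch '[[-1,0.2,0.4,4,0],[-1,0.2,0.4,4,0]]' >/dev/null;  python3 -c "
from h import *
st()" | head -1; done
```

```text
t60.03 pos [578.2 -11.1 187.7] w-0.1 F [-0.5  0.4 -0.4] q [-0.16  0.36  1.49  0.03  1.4  -1.72]
toolx [0.021 0.999 0.042] tooly [ 0.995 -0.016 -0.103] yaw_x 88.82
t60.20 pos [578.4 -10.8 180.6] w0.1 F [-0.6 -1.1  4. ] q [-0.16  0.37  1.5   0.03  1.38 -1.72]
t60.37 pos [578.4 -10.9 174.3] w0.1 F [-2.4 -1.  10.6] q [-0.16  0.37  1.51  0.03  1.36 -1.71]
```

```bash
for i in 1 2 3 4 5; do python3 -m inch '[[-1,0.2,0.3,4,0]]' >/dev/null;  python3 -c "
from h import *
st()" | head -1; done
```

```text
t60.45 pos [578.4 -10.9 171.8] w-0.0 F [-2.5 -0.8 11.4] q [-0.15  0.37  1.52  0.03  1.35 -1.71]
t60.53 pos [578.4 -10.9 169.5] w0.0 F [-2.7 -1.3 12. ] q [-0.15  0.37  1.52  0.02  1.35 -1.71]
t60.62 pos [578.5 -10.9 168.9] w0.5 F [-6.2 -1.  29.1] q [-0.15  0.37  1.52  0.02  1.34 -1.71]
t60.70 pos [578.5 -10.9 169. ] w-0.0 F [-5.5  0.2 23.2] q [-0.15  0.37  1.53  0.02  1.34 -1.71]
t60.78 pos [578.5 -10.9 169.1] w-0.0 F [-4.8 -1.1 19.5] q [-0.15  0.37  1.53  0.02  1.34 -1.71]
```

```bash
python3 -m inch '[[-1,0,0,-8,0],[-1,0,0,-12,0],[-1,0,0,-15,0],[-1,0,-3,-15,0],[-1,0,-12,0,0],[-1,0,-12,0,0],[-1,0,-12,0,0],[-1,0,-12,0,0],[0.2,0,-12,0,0],[0.2,0,-12,0,0],[0.2,0,-12,0,0],[0.2,0,-12,0,0],[0.2,0,-6,0,0],[0.2,0,0,0,0],[0.2,0,0,0,0],[0.2,0,0,0,0]]' >/dev/null;  python3 -c "
from h import *
st(); p=shot('wrist','w44')
for t,z in [('grip_a',.047),('socket_a',.041),('ram_tip',.047)]:  print(t,marks(p,t,z,.1));
go(.463,-.0095,.036,88.8)"
```

```text
t62.12 pos [456.8  -7.3 222.1] w51.4 F [ 0.3 -0.1 -0.7] q [-0.19  0.16  1.69  0.02  1.4  -1.74]
toolx [0.021 0.999 0.041] tooly [ 0.995 -0.017 -0.103] yaw_x 88.8
grip_a [(0.89, (243, 304), array([ 0.4613, -0.0112])), (0.82, (266, 3), array([ 0.4742, -0.2763]))]
socket_a [(0.97, (380, 36), array([ 0.5876, -0.2706])), (0.92, (358, 305), array([ 0.5763, -0.0137]))]
ram_tip [(0.57, (365, 304), array([ 0.5794, -0.0144]))]
tool delta [ -9.5  24.5 184.6] len 186.4 turn 0.0
```

View pics/w44.png

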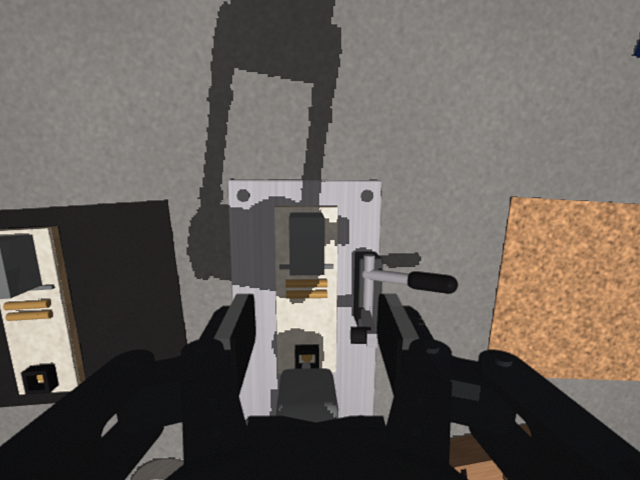

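```bash
python3 -m inch '[[0.2,-2,4,20,0],[0.2,-2,4,20,0],[0.2,-2,4,20,0],[0.2,-2,2,20,0],[0.2,0,2,20,0],[0.2,0,0,20,0],[0.2,0,0,12,0],[0.2,0,0,0,0],[0.2,0,0,0,0],[0.2,0,0,0,0]]' >/dev/null;  python3 -c "
from h import *
st(); 
go(.463,-.0095,.036,88.8)"
```

```text
t63.15 pos [468.9 -11.5  84.6] w51.5 F [-0.6 -0.1  0. ] q [-0.19  0.3   1.88  0.03  1.06 -1.76]
toolx [0.02  0.999 0.039] tooly [ 0.995 -0.016 -0.094] yaw_x 88.85
tool delta [-0.1 -1.4 49. ] len 49.0 turn 0.1
```

```bash
python3 -m inch '[[0.2,0,0,12,0],[0.2,0,0,12,0],[0.2,0,-1,10,0],[0.2,0,0,8,0],[0.2,0,0,5,0],[0.2,0,0,0,0],[0.2,0,0,0,0]]' >/dev/null;  python3 -c "
from h import *
st(); shot('wrist','w45')
go(.463,-.0095,.036,88.8)"
```

```text
t63.73 pos [471.9 -11.   42.5] w51.1 F [-0.3 -1.  -0.5] q [-0.19  0.35  1.93  0.03  0.94 -1.76]
toolx [0.019 0.999 0.036] tooly [ 0.997 -0.016 -0.077] yaw_x 88.9
tool delta [ 1.  -8.5  7.3] len 11.2 turn 0.1
```

View pics/w45.png

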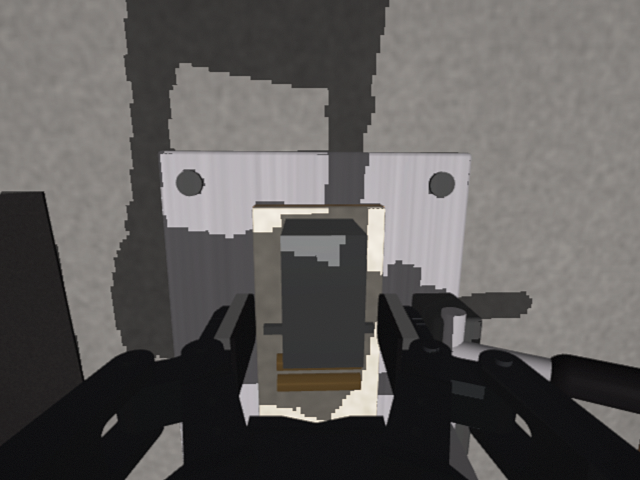

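```bash
python3 -m inch '[[0.2,1,-4,3,0],[0.2,1,-4,3,0],[0.2,0,0,0,0],[-1,0,0,0,0],[-1,0,0,0,0],[-1,0,0,0,0],[-1,0,0,0,0],[-1,0,0,0,0],[-1,0,0,0,0]]' 80 >/dev/null;  python3 -c "
from h import *
st()";python3 -m inch '[[-1,0,0,-2.5,0],[-1,0,-8,0.5,0],[-1,0,-8,0.5,0],[-1,0,-8,0.5,0],[-1,0,-8,0.5,0],[-1,0,-8,0.5,0],[-1,0,0,0,0]]' >/dev/null;  python3 -c "
from h import *
st(); shot('wrist','w46')"
```

```text
t64.53 pos [463.7  -8.7  38.9] w28.6 F [-0.2  0.9 -0.1] q [-0.19  0.35  1.96  0.03  0.92 -1.76]
toolx [0.019 0.999 0.035] tooly [ 0.997 -0.016 -0.074] yaw_x 88.93
t65.12 pos [415.8  -7.1  40. ] w29.0 F [-1.5  0.1 -3.3] q [-0.2   0.29  2.05  0.03  0.89 -1.78]
toolx [0.019 0.999 0.037] tooly [ 0.997 -0.016 -0.081] yaw_x 88.92
```

View pics/w46.png

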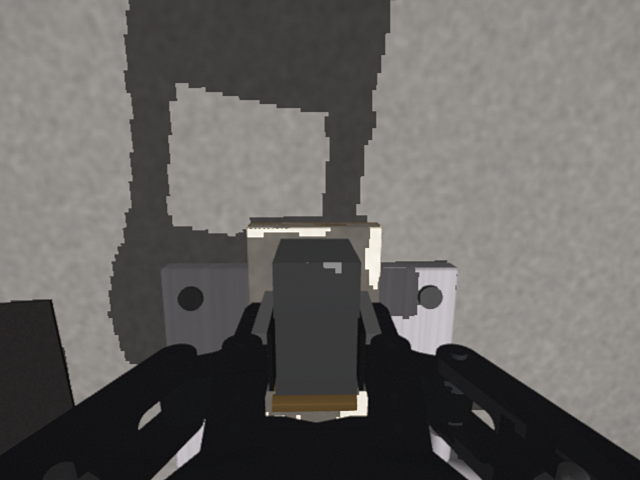

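```bash
python3 -m inch '[[-1,0,-9,-0.5,0],[-1,0,-9,-0.5,0],[-1,0,-9,-0.5,0],[-1,0,-9,-0.5,0],[-1,0,-9,-0.5,0],[-1,0,-9,-1,0],[-1,0,-9,-2,0],[-1,0,-5,-8,0],[-1,0,0,-8,0],[-1,0,0,-8,0],[-1,-15,0,-1,0],[-1,-18,2,-1,0],[-1,-18,5,-1,0],[-1,-18,8,-1,-1],[-1,-18,10,-1,0],[-1,-18,10,-1,-1],[-1,-18,10,-1,0],[-1,-10,10,-1,0],[-1,0,0,0,0],[-1,0,0,0,0]]' >/dev/null;  python3 -c "
from h import *
st(); go(.472,-.195,.032,91.5)
shot('wrist','w47')"
```

```text
t66.83 pos [ 397.7 -146.5   84.3] w28.7 F [ 0.1  0.5 -5.5] q [-0.51  0.23  1.98 -0.01  1.   -2.1 ]
toolx [-0.018  0.999  0.035] tooly [ 0.997  0.02  -0.068] yaw_x 91.02
tool delta [-51.7  76.7  45.4] len 103.0 turn -0.5
```

View pics/w47.png

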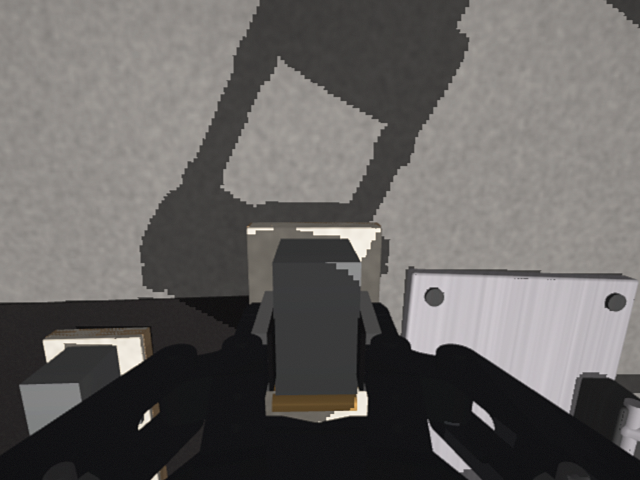

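```bash
python3 -m inch '[[-1,-9,12,0,0],[-1,-9,12,0,-0.5],[-1,-9,12,0,0],[-1,-9,12,0,0],[-1,-8,12,0,0],[-1,-6,12,0,0],[-1,0,4,0,0],[-1,0,0,6,0],[-1,0,0,6,0],[-1,0,0,6,0],[-1,0,0,6,0],[-1,0,0,6,0],[-1,0,0,0,0],[-1,0,0,0,0]]' >/dev/null;  python3 -c "
from h import *
st(); go(.476,-.195,.030,91.5)
shot('wrist','w48')"
```

```text
t68.05 pos [ 465.1 -184.    43.2] w28.9 F [-0.2  0.1 -4.4] q [-0.51  0.39  1.86 -0.    0.98 -2.12]
toolx [-0.036  0.998  0.046] tooly [ 0.996  0.04  -0.081] yaw_x 92.06
tool delta [-12.   11.5  11.8] len 20.3 turn 0.6
```

View pics/w48.png

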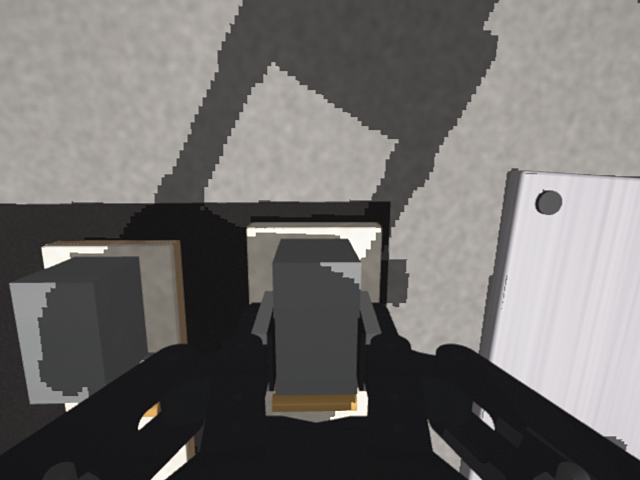

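```bash
python3 -m inch '[[-1,-5,6,0,0.6],[-1,-4,6,0,0],[-1,0,0,4,0],[-1,0,0,4,0],[-1,0,0,0,0],[-1,0,0,0,0]]' >/dev/null;  python3 -c "
from h import *
st(); p=shot('wrist','w49')
print(marks(p,'grip_done',.037)); print(world(p,203,389,.002))"
```

```text
t68.60 pos [ 479.5 -194.4   33.8] w28.9 F [ 0.5 -1.  -4.7] q [-0.52  0.42  1.84 -0.    0.97 -2.11]
toolx [-0.024  0.999  0.043] tooly [ 0.997  0.027 -0.078] yaw_x 91.38
[]
[ 0.43711031 -0.15848549  0.002     ]
```

View pics/w49.png

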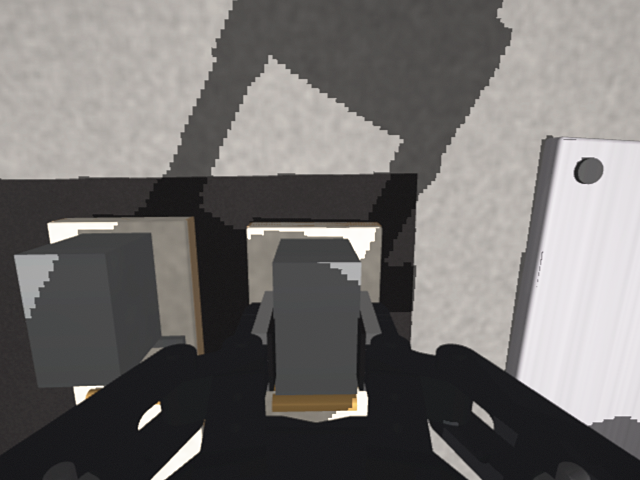

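```bash
python3 -m inch '[[-1,0,-2,2.5,0],[-1,0,0,2,0],[-1,0,0,0,0]]' >/dev/null;  python3 -c "
from h import *
st()"
```

```text
t68.95 pos [ 476.8 -194.    29.6] w29.2 F [ 0.1  0.3 -3.7] q [-0.52  0.43  1.85 -0.    0.96 -2.11]
toolx [-0.024  0.999  0.043] tooly [ 0.997  0.027 -0.078] yaw_x 91.38
```

```bash
python3 -m inch '[[-1,0,0,1,0],[-0.2,0,0,0,0],[0.05,0,0,0,0],[0.05,0,0,0,0],[0.05,0,0,0,0],[0.05,0,0,-10,0],[0.05,0,0,-25,0],[0.1,0,0,-40,0],[0.1,0,0,-40,0],[0.1,-10,-10,-40,0],[0.1,-10,-10,-40,0],[0.1,0,0,0,0],[0.1,0,0,0,0],[0.1,0,0,0,0]]' >/dev/null; python3 -c "
from h import *
st(); p=shot('wrist','w50');
for t,z in [('grip_done',.037),('socket_done',.031)]:
    print(t,marks(p,t,z,.15))
q=shot('side','s50')
for t,z in [('grip_a',.037),('socket_a',.031)]: print(t,marks(q,t,z,.2))"
```

```text
t70.12 pos [ 474.4 -222.8  236.8] w47.0 F [ 0.   0.  -0.5] q [-0.57  0.24  1.54 -0.01  1.44 -2.16]
toolx [-0.025  0.999  0.037] tooly [ 0.997  0.028 -0.071] yaw_x 91.44
grip_done [(0.55, (231, 88), array([ 0.4815, -0.4302]))]
socket_done [(0.64, (410, 183), array([ 0.6782, -0.3546])), (0.59, (344, 107), array([ 0.6012, -0.4275]))]
grip_a [(0.95, (382, 188), array([0.3971, 0.662 ])), (0.92, (235, 402), array([ 0.4777, -0.2841])), (0.75, (359, 274), array([0.3114, 0.4594])), (0.73, (244, 386), array([ 0.4758, -0.1962])), (0.58, (337, 196), array([0.5267, 0.5501]))]
socket_a [(0.96, (233, 361), array([ 0.5972, -0.2028])), (0.93, (405, 220), array([0.2853, 0.6494])), (0.9, (347, 315), array([0.2746, 0.3499])), (0.81, (336, 156), array([0.6163, 0.6209])), (0.71, (222, 372), array([ 0.6204, -0.289 ]))]
```

View pics/w50.png

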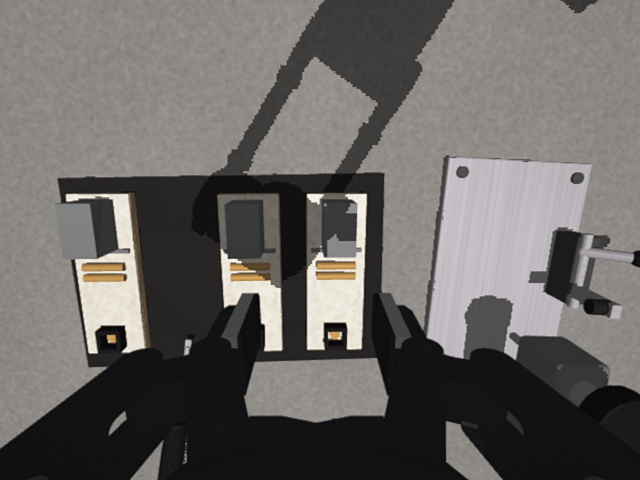

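View pics/s50.png

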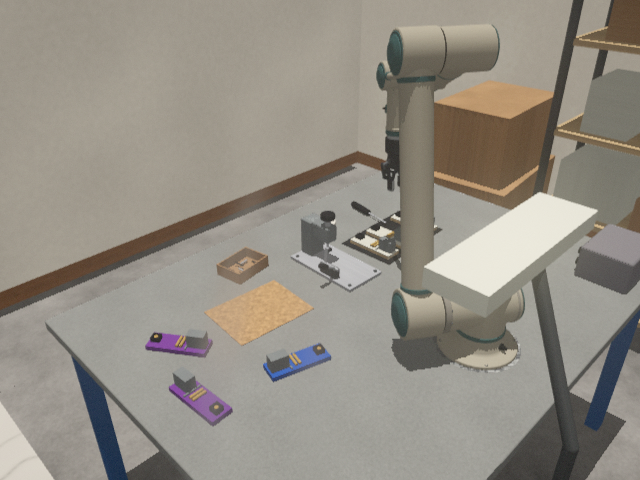

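```bash
python3 -m inch '[[0.1,-10,-15,0,0],[0.1,-10,-15,0,0],[0.1,-10,-15,0,0],[0.1,-10,-15,0,0],[0.1,0,0,0,0],[0.1,0,0,0,0]]' >/dev/null; python3 -c "
from h import *
st(); p=shot('wrist','w51')
m=marks(p,'socket_done',.031,.15)+marks(p,'grip_done',.037,.15); print(m)
ims=[]
for w in [(.6012,-.4275),(.598,-.283),(.596,-.196)]:
    r,c=pix(p,[*w,.031]); r,c=int(r),int(c); ims.append(cv2.resize(p['frame'][r-16:r+16,c-16:c+16,::-1],(256,256),interpolation=cv2.INTER_NEAREST))
cv2.imwrite('pics/pins.png',np.hstack(ims))"
```

```text
t70.92 pos [ 412.1 -262.   230.7] w47.1 F [-0.4  0.5 -0. ] q [-0.69  0.2   1.61 -0.02  1.42 -2.29]
toolx [-0.029  0.998  0.05 ] tooly [ 0.996  0.033 -0.085] yaw_x 91.66
[(0.25, (293, 281), array([ 0.4738, -0.2855]))]
```

View pics/w51.png

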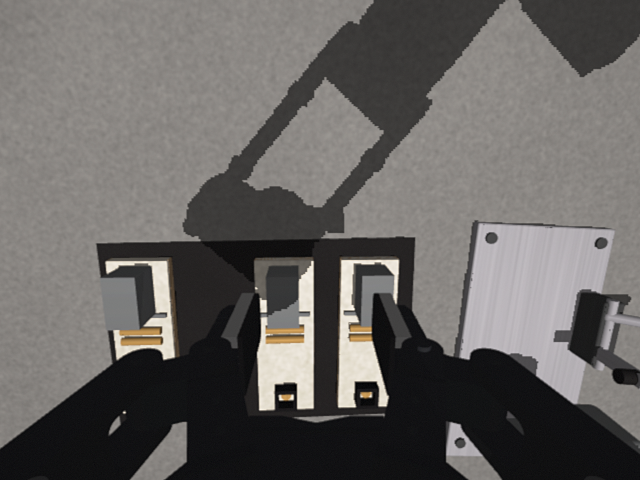

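View pics/pins.png

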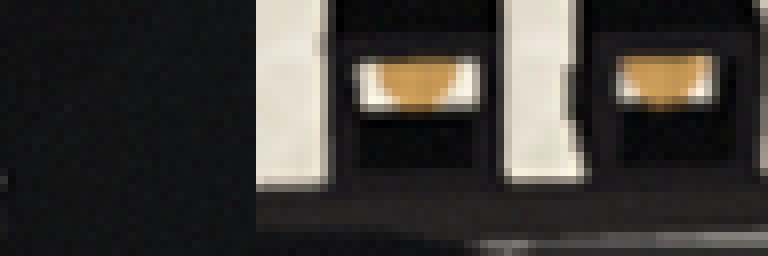

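```bash
python3 -c "
from h import *
q=shot('top','t52'); st()
print(manip.sign_off())"
```

```text
t71.12 pos [ 413.  -261.7  231.1] w47.0 F [-0.9 -0.3  0.1] q [-0.69  0.2   1.61 -0.02  1.42 -2.29]
toolx [-0.031  0.998  0.049] tooly [ 0.996  0.035 -0.084] yaw_x 91.78
the job is handed in; nothing more can be done
None
```

View pics/t52.png

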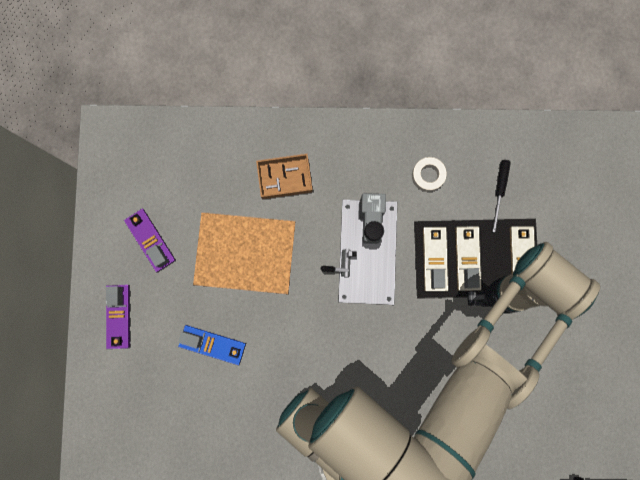

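I flipped the clamp fully open first and then moved the finished board to the rubber mat. Both waiting boards were pressed with the knob and laid beside it. I handed the job in at about 71 s of the 210 s allowed, and no verdict was reported.

**Last checks:**
- **Boards:** the last pictures show all three boards flat, side by side and wholly on the rubber mat. They lie along its y at roughly -0.43, -0.28 and -0.195 m in world coordinates.
- **Pins:** on each press the knob force rose to 11–12 N and then hit a hard stop after about 16 mm of travel. Both freshly driven pins look equally deep in the last close-up. I did not see the finished board's pin in that close-up because the gripper hid it; it was home from the start.
- **Bystanders:** the carton, screwdriver, tape roll and the blue and purple look-alikes stand where they were.
- **Robot:** it was touching nothing at hand-in.

**Disagreements and hiccups:**
- **Board 1:** it was first set about 3.5 mm short of the tip, so I regripped it and moved it to about 1 mm.
- **Board 2:** it stuck briefly on the plate while sliding in and went in after a 2 mm lift. It ended within about 1 mm of the tip.
- **Tool tilt:** the tool drifted up to about 0.1 rad off vertical during moves, but the boards were released flat.
- **Positions:** readings from the different cameras differed by up to about 5 mm, and by more for one socket in the side view. I settled the fit under the tip from close wrist pictures.

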